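# Clamp a tube rack on the bench mixer

### The job

Slide the tube rack along the mixer platform, between the two side guides, until it sits squarely against the back stop; ease it home, do not ram it. Then turn the red clamp knob clockwise (seen from above) until the foot just touches the rack's cover, give it one quarter turn more and no further, and let go. Overtightening cracks the cover; leave the adapters and the white insert beside the mixer where they are.

Things in the scene. Friction and masses are not known exactly. Their poses are not given: they have to be found in the camera images.
- mixer: Bench mixer for tube racks, fixed: grey housing 270 mm long (x), 180 mm wide, with an aluminium platform on top. Origin on the bench, straight below the clamp screw's axis; the housing runs from x = -150 to +120 mm. Its x axis points away from the operator, towards the back stop and the clamp's post; z up.
- platform: Bare aluminium platform on the mixer, 218 mm long (mixer x = -150 to +68 mm), 140 mm wide, 12 mm thick, its top face 90 mm above the bench. Origin 12 mm below that face, on the screw axis. On preloaded rubber mounts: it yields straight down only, and only after the foot presses with about 7 N; then about 5.5 N more for each mm.
- home (a point): Point on the platform's top face where the centre of the rack's underside belongs when the rack is home; axes as the mixer's. It lies at mixer x = -20 mm. Two steel side guides, 12 mm high above the platform, at mixer x = +10 to +60 mm, leave 58 mm between them; their front ends flare outwards, down to x = -16 mm.
- stop: Steel back stop with a rubber strip, across the platform's rear end, 26 mm high, 85 mm wide; its front face is at mixer x = +60 mm. Rigid. Origin: mixer x = y = 0, at the platform's top face.
- rack: Black rack of capped tubes under a flat clear cover, 160 mm long (x), 54 mm wide (y), about 0.3 kg. The cover rests on the tube caps: its top is about 50 mm above the rack's underside, some mm more or less with the tubes. Origin at the centre of the underside, x along its length towards the stop, z up. It starts 55 to 80 mm short of home, askew. Pinch the sides of its front end from above.
- clamp: Fixed screw clamp of the mixer: steel post behind the stop (30 by 32 mm, mixer x = 85 to 115 mm) and a grey arm 32 mm wide reaching from it over the rack to mixer x = -19 mm, top 200 mm above the bench. Origin and axes as the mixer's. Also with the rack home, its front end lies free of arm and knob; keep the gripper's body clear of the knob.
- knob_grip (a point): Point on the screw's axis inside the red hand knob, at the height to grip, 8 mm below its top face; z up. The knob is four-lobed, square in outline, 36 mm across the flats with rounded corners, 26 mm high, with about 15 to 20 mm of free space below it; x and y of this point are square to its flats, and it can be pinched across either pair. It sinks with the screw.
- knob (a joint): Angle of knob, screw and foot, rad, growing as the knob is turned clockwise seen from above, which lowers them 8 mm a turn. It starts between 0 and 0.6; the screw's stops are at -0.3 and 8. First touch comes within the first turn, but where depends on the tubes in the rack: it must be felt. The screw stays where it is left.
- foot: Round rubber-faced foot at the screw's lower end, 44 mm across; it turns with the knob and starts a few mm (at least 1 mm) above the cover of the rack. Origin on the screw axis. Turning the knob takes about 0.03 N m when free, clearly more once the foot rubs on the cover: 0.1 to 0.15 N m right after touch, rising to 0.2 to 0.3 N m a quarter turn later, when it presses with about 15 N.
- adapter_green: Loose green tube adapter, 68 mm across, 55 mm high with a thin steel pin 28 mm higher, beside the mixer; origin at the centre of its underside. To be left alone.
- adapter_brown: Loose brown tube adapter, of the same size, beside the mixer; origin at the centre of its underside. To be left alone.
- insert_white: Loose white round insert, 72 mm across, 63 mm high, on the other side of the mixer; origin at the centre of its underside. To be left alone.

How it is judged:
By the outcome, as a careful person would: the job done as asked, in the order asked, and still so for the second after the job is handed in, with the robot touching nothing.
It also fails if it takes over 72 s, if anything falls off the work surface, if the arm or the gripper's body presses on something with over 40 N, if the wrist force passes 120 N, or if a joint passes its speed limit or range.

### The arm

A 6-joint arm with a two-finger parallel gripper is mounted at the origin on the work surface. World frame = base frame: x ahead of the robot, y to its left, z up, the work surface at z = 0. Lengths are in m, angles in degrees, forces in N, time in s.
With the tool pointing down it reaches from about 0.25 to 0.725 m from the base axis. Payload 9.7 kg.
Tool frame: the origin (TCP) lies midway between the tips of the shut fingers; the grasp point (between the pads) lies 19 mm behind it; z points along the fingers, y is the direction in which the jaws open and shut (so a half turn about z gives the same grasp; the last joint's range is limited). The gripper opens to 85 mm and grips with 20 to 120 N. Pads are 22 mm wide; open, the fingers measure 114 mm over their backs; the gripper's body (76 mm by 85 mm) begins 54 mm behind the grasp point. The pads swing forward as they close: fully open they stand 13 mm farther back than shut.
Start: joints at [-70.13, 4.979, 10.078, 95.1, 0, 90], TCP at [0.187, -0.517, 0.231] pointing down, gripper open.
Joint ranges: [-179.16, 179.16], [-48.56, 103.87], [-65.8, 70.77], [-126.05, 130.52], [-82.76, 87.17], [-180, 180]. Speed limits (degrees/s): [127.2, 127.2, 147.25, 180, 180, 180].

### API

Orientations are given as [roll, pitch, yaw] about the fixed x, y, z axes, in that order (R = Rz(yaw) Ry(pitch) Rx(roll)).
In Python, from workcell import get_obs, camera, get_calibration, job_done gives the robot as it stands.
- The arm moves only by the tool play_rows, never from a script. Its argument "commands" is text: rows parted by semicolons, each of 5 numbers parted by spaces: the opening, from 0 (shut) to 1 (fully open), then the shift along the world's x, y, z in mm, then the turn about the world's z in degrees. A call has 1 to 10 rows; each row is the pose to reach, as a shift and turn from the pose commanded when the call began; what a row does not reach only later rows make up. A row lasts 1/12 s, in which the tool goes at most 41.7 mm and 7.16 degrees, less where a joint would pass 70% of its speed; a pose out of reach is approached as far as the arm can. A call with a gripper value outside its range is refused whole. The fingers move at their own pace and stop on an object; "force" is the grip in N (left out, the last holds). Time passes only in rows, so rows that repeat a pose let the fingers close. It gives the time, the measured TCP pose, the force and the opening at its end, in the units of the state.
- get_obs(): the state, without advancing time (a new reading comes with each control period).
- camera(name): name is "scene" or "side" or "wrist"; returns the picture (480x640x3 uint8, red, green, blue); there is no depth.
- get_calibration(name): a dict with "fx", "fy", "cx", "cy" (pixels), "eye" and "attitude" of the camera in the world; the wrist camera has in their place "mount" (4x4, takes a point from camera to tool coordinates, whose origin is the TCP and whose axes are the flange's). Camera axes: x right, y down, z forward; pixel columns grow to the right and rows downward; lengths in m; the calibration is good to about 2 mm. A picture is of the moment at which its call begins: read the wrist's pose just before it. get_calibration takes no time and is no camera call.
- job_done(): hands the job in, once; it reports no verdict.
The state is a dict: "time": time; "q": joint angles; "qd": joint speeds; "joint_efforts": joint torques, N m; "ee_pos": TCP position; "tcp_rot": TCP orientation; "wrist_force": force on the tool from outside, world axes, zero at the start; "torque": the same for the moment, N m; "opening": finger opening in m.
Only numpy, scipy, OpenCV 4.12 (cv2) and the standard library are available. Lean on these libraries where they do the work, as an engineer would, in place of code of your own. Each camera call takes 0.05 s, during which the arm holds its last target.

## Working session

There is one attempt and no reset: what is moved stays moved. The work goes in short steps, Python scripts to look and compute and a tool call to move; the robot and the scene stay as the last step left them, time stands still between calls to the robot, and variables do not carry over. Pictures are saved under pics/ and viewed, and the job is handed in when it is done.

Besides the shell and the picture viewer there is one more tool, called after "Call:" in YAML: its name, and indented under it one key for each argument. play_rows: Moves the arm, as the interface text tells. Its arguments: {"type":"object","properties":{"commands":{"type":"string"},"force":{"type":"number"}},"required":["commands"]}

```bash
mkdir -p pics; ls; python3 - <<'E'
from workcell import *
import cv2
o=get_obs();print(o)
for n in ["scene","side","wrist"]:
    print(n,get_calibration(n)); cv2.imwrite(f"pics/{n}0.png",camera(n)[:,:,::-1])
E
```

```text
pics
{'time': 0.0, 'q': array([-7.01321655e+01,  5.01100787e+00,  1.00336344e+01,  9.51004200e+01,
       -6.73680963e-04,  8.99997231e+01]), 'qd': array([ 0.01870097, -0.01435038,  0.08305457,  0.00967481, -0.03818715,
       -0.08090783]), 'joint_efforts': array([ 1.81929099e-04, -5.20395434e+01,  4.64794815e+01,  1.67322101e-02,
        6.98349163e-05,  6.94657430e-06]), 'ee_pos': array([ 0.18683335, -0.517038  ,  0.23057662]), 'tcp_rot': array([-1.79922207e+02,  6.73304446e-04,  1.98681123e+01]), 'wrist_force': array([-0.11805828,  0.95489359,  0.88948256]), 'torque': array([-0.0097701 ,  0.02894772, -0.07145619]), 'opening': 0.08568606931729889}
scene {'fx': 619.8283724795339, 'fy': 619.8283724795339, 'cx': 318.23528760005036, 'cy': 242.32177604340856, 'eye': array([ 1.46808948, -0.29669305,  0.93216106]), 'attitude': array([-129.59201101,    1.29042002,   67.30115279])}
side {'fx': 468.7046415495964, 'fy': 468.7046415495964, 'cx': 310.1701830740595, 'cy': 235.03357364171552, 'eye': array([0.68930508, 0.67726578, 0.76526702]), 'attitude': array([-133.64752064,    0.6947977 ,  173.82918549])}
wrist {'fx': 387.338873293008, 'fy': 387.338873293008, 'cx': 319.22863995423074, 'cy': 245.59359689653553, 'mount': array([[-2.07503796e-04, -9.48151556e-01, -3.17818475e-01,
         8.18504758e-02],
       [ 9.99999437e-01, -5.27350047e-04,  9.20349544e-04,
         1.96625874e-04],
       [-1.04023244e-03, -3.17818105e-01,  9.48151132e-01,
        -1.42832712e-01],
       [ 0.00000000e+00,  0.00000000e+00,  0.00000000e+00,
         1.00000000e+00]])}
```

View pics/scene0.png

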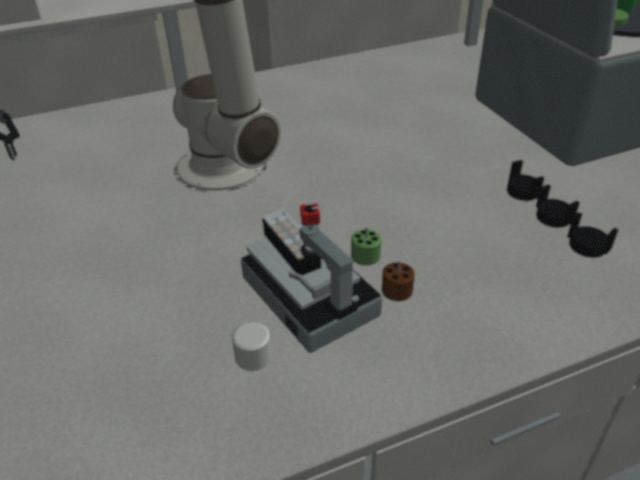

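View pics/side0.png

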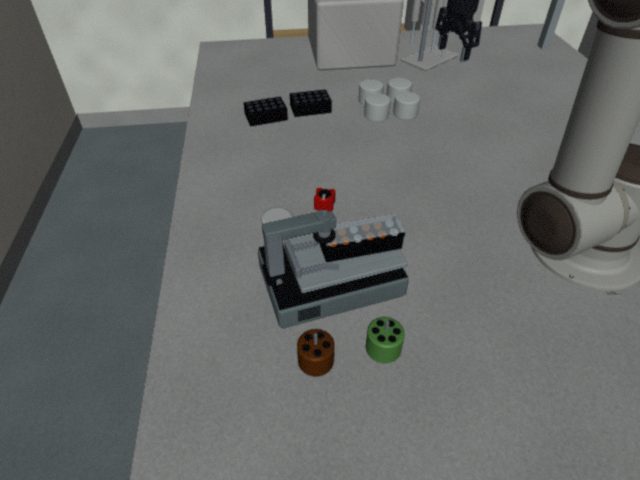

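View pics/wrist0.png

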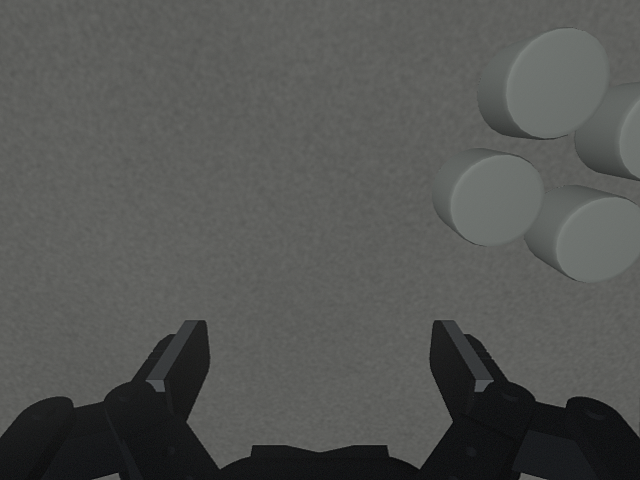

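```bash
cat > h.py <<'E'
import numpy as np, cv2
from scipy.spatial.transform import Rotation as Ro
from workcell import *
def cam(n, o=None):
    c=get_calibration(n); K=np.array([[c['fx'],0,c['cx']],[0,c['fy'],c['cy']],[0,0,1]])
    if n=='wrist':
        T=np.eye(4);T[:3,:3]=Ro.from_euler('xyz',o['tcp_rot'],degrees=True).as_matrix();T[:3,3]=o['ee_pos']
        M=T@c['mount']; return K,M[:3,:3],M[:3,3]
    return K,Ro.from_euler('xyz',c['attitude'],degrees=True).as_matrix(),c['eye']
def ray(C,uv):
    K,R,e=C; d=R@np.linalg.inv(K)@np.array([*uv,1.]); return e,d/np.linalg.norm(d)
def onz(C,uv,z):
    e,d=ray(C,uv); return e+d*(z-e[2])/d[2]
def tri(L):
    A=0;b=0
    for C,uv in L:
        e,d=ray(C,uv);P=np.eye(3)-np.outer(d,d);A=A+P;b=b+P@e
    return np.linalg.solve(A,b)
def proj(C,p):
    K,R,e=C; q=(np.atleast_2d(p)-e)@R; q=q@K.T; return q[:,:2]/q[:,2:]
E
python3 - <<'E'
from h import *
print(tri([(cam('scene'),(310,207)),(cam('side'),(325,192))]))
s=cv2.imread('pics/scene0.png')[190:370,220:430];cv2.imwrite('pics/sc0.png',cv2.resize(s,None,fx=3.5,fy=3.2,interpolation=2))
s=cv2.imread('pics/side0.png')[180:380,250:420];cv2.imwrite('pics/sd0.png',cv2.resize(s,None,fx=3,fy=3,interpolation=2))
E
```

```text
[0.5996878  0.03330935 0.24988209]
```

View pics/sc0.png

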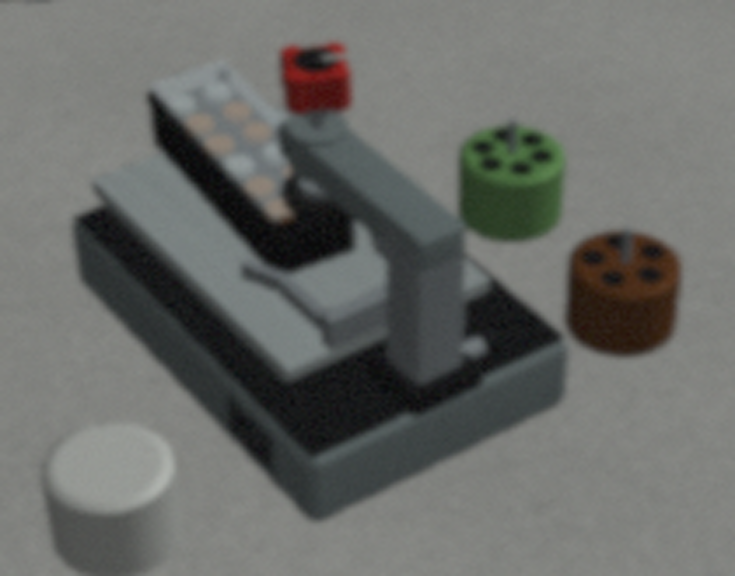

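View pics/sd0.png

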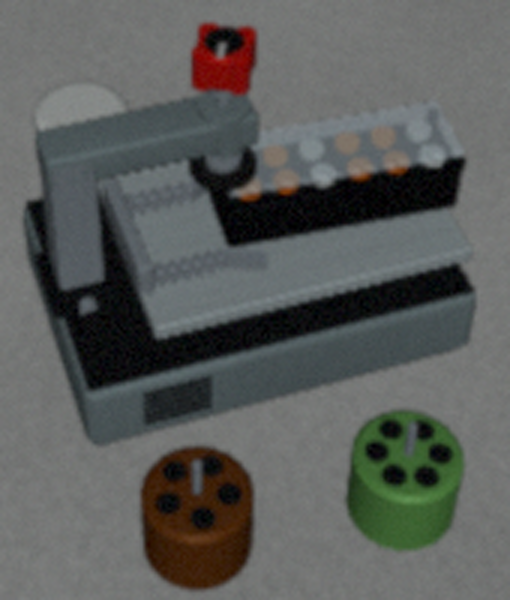

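```bash
cat > fit.py <<'E'
from h import *
from scipy.optimize import least_squares
S,D=cam('scene'),cam('side')
obs=[(S,(302.9,306),(68,-70,90)),(S,(247.1,246.5),(-150,-70,90)),(S,(361.4,276),(68,70,90)),
(D,(302.3,289.5),(68,70,90)),(D,(406.7,262.5),(-150,70,90)),
(S,(341,266.5),(115,-16,200)),(S,(352,263),(115,16,200)),(D,(265,232.5),(115,16,200)),(D,(262.7,226.5),(115,-16,200))]
def T(m,p):
    p=np.atleast_2d(p)/1000.; c,s=np.cos(m[2]),np.sin(m[2]); return np.c_[m[0]+c*p[:,0]-s*p[:,1],m[1]+s*p[:,0]+c*p[:,1],p[:,2]]
if __name__=='__main__':
    f=lambda m:np.concatenate([proj(C,T(m,p))[0]-uv for C,uv,p in obs])
    r=least_squares(f,[.6,.03,0]);m=r.x;print(m,np.degrees(m[2]));print(r.fun.reshape(-1,2).round(1))
    np.save('m.npy',m)
    for n,C,x0,y0,w,h,sc in [('scene',S,220,190,210,180,3.5),('side',D,250,180,170,200,3)]:
        im=cv2.imread(f'pics/{n}0.png')[y0:y0+h,x0:x0+w]; im=cv2.resize(im,None,fx=sc,fy=sc,interpolation=2)
        def poly(P,col):
            q=(proj(C,T(m,P))-[x0,y0])*sc+sc/2-.5; cv2.polylines(im,[q.round().astype(int)],True,col,1)
        b=lambda a,c,d,e,z:[(a,d,z),(c,d,z),(c,e,z),(a,e,z)]
        poly(b(-150,68,-70,70,90),(0,255,0));poly(b(-19,115,-16,16,200),(0,255,255));poly(b(-150,120,-90,90,0),(255,255,0))
        poly(b(-18,18,-18,18,243),(255,0,255));poly(b(10,60,-29,29,102),(255,0,0))
        cv2.imwrite(f'pics/{n}_ov.png',im)
E
python3 fit.py
```

```text
[0.60230881 0.03390851 0.2044482 ] 11.714018856521365
[[-0.2 -0.4]
 [-0.6 -0.5]
 [-0.   0.3]
 [-1.6 -0.1]
 [ 0.2 -0.3]
 [-0.7 -1.9]
 [ 2.7 -5.3]
 [-0.5  0.7]
 [-2.5 -4.9]]
```

View pics/scene_ov.png

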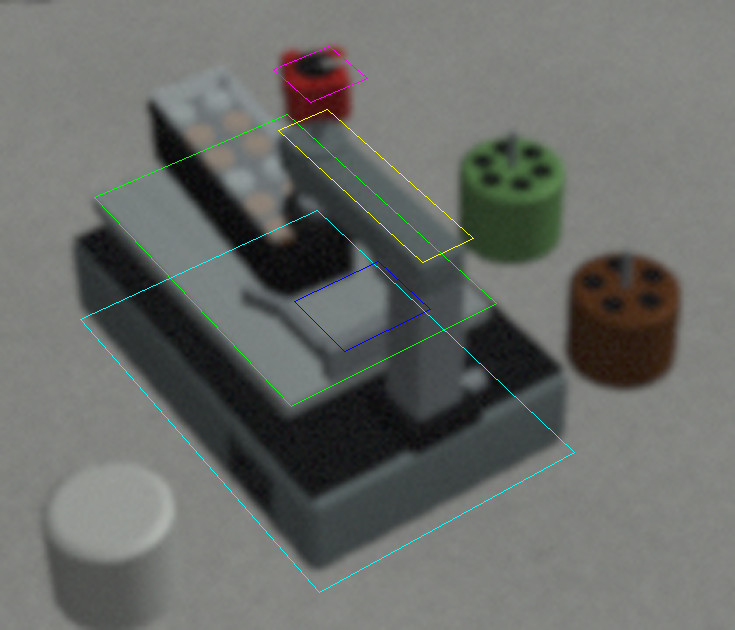

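View pics/side_ov.png

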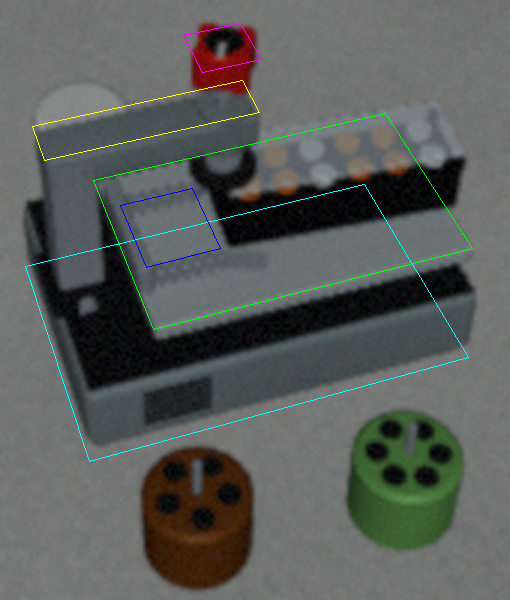

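Call:
play_rows:
  commands: "1 15 30 30 0;1 35 65 55 -1;1 55 100 80 -2;1 75 135 100 -3;1 95 170 120 -4;1 115 205 140 -5;1 135 240 160 -6;1 155 275 175 -7;1 175 310 190 -8;1 195 345 190 -8"
  force: 30

```text
time: 0.98
ee_pos: [0.3685, -0.1948, 0.4185]
tcp_rot: [179.9, -0.1, 11.8]
wrist_force: [1.0, 0.2, -0.6]
opening: 0.0856
```

Call:
play_rows:
  commands: "1 20 35 0 0;1 40 70 0 0;1 60 105 0 0;1 80 140 0 0;1 95 172 0 0;1 95 172 0 0;1 95 172 0 0"

```text
time: 1.57
ee_pos: [0.4637, -0.0227, 0.416]
tcp_rot: [-180.0, 0.1, 12.1]
wrist_force: [-0.6, -0.7, 0.5]
opening: 0.0856
```

```bash
cat > snap.py <<'E'
from h import *
import sys,pickle
o=get_obs(); im=camera('wrist'); t=sys.argv[1]
cv2.imwrite(f'pics/{t}.png',im[:,:,::-1]); pickle.dump(o,open(f'{t}.pkl','wb'))
print(o['time'],o['ee_pos'],o['tcp_rot'],o['wrist_force'],o['torque'],o['opening'],o['q'],o['joint_efforts'])
E
python3 snap.py w1
```

```text
1.5667 [ 0.4637456  -0.02273868  0.41600883] [-1.79978608e+02  8.99754095e-02  1.20841370e+01] [-0.6360908  -0.73151735  0.4568632 ] [-0.00794232  0.06648672 -0.05112612] 0.08555472891358912 [-2.80561464e+00  2.43823113e+00  2.91678533e+01  1.16822073e+02
 -2.44630004e-03  1.65110267e+02] [  2.17900559 -41.82380319  40.43738723  -0.2317485    0.16459976
   0.3305156 ]
```

View pics/w1.png

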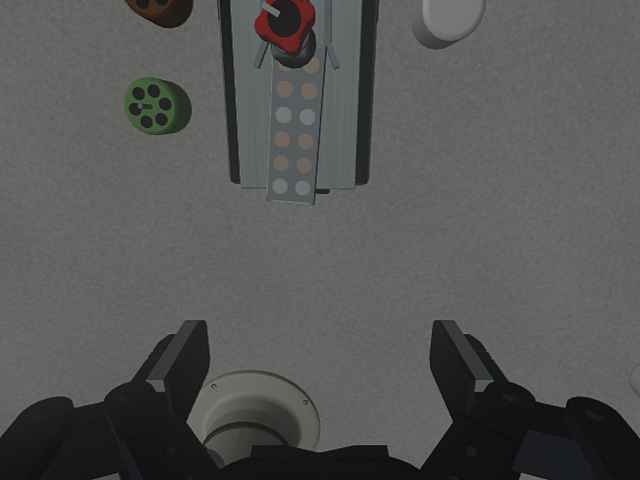

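```bash
python3 - <<'E'
import cv2
s=cv2.imread('pics/w1.png')[0:215,210:390];cv2.imwrite('pics/w1c.png',cv2.resize(s,None,fx=4,fy=2.79*1.0 and 2.79,interpolation=2))
s=cv2.imread('pics/w1.png')[120:215,210:390];cv2.imwrite('pics/w1d.png',cv2.resize(s,None,fx=4.4,fy=4.4,interpolation=2))
E
```

```text
(no output)
```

View pics/w1c.png

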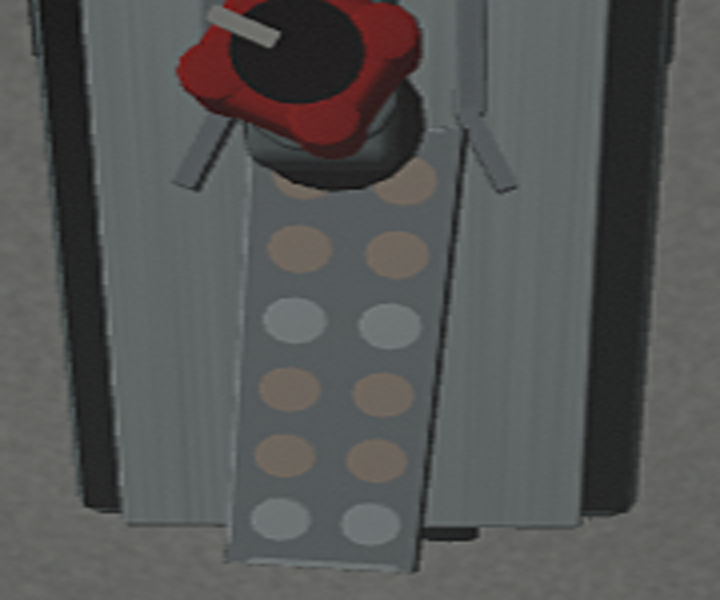

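View pics/w1d.png

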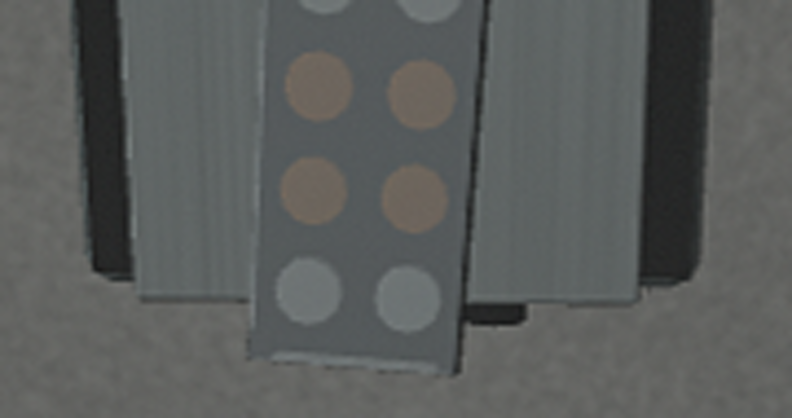

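```bash
python3 - <<'E'
from h import *
import pickle
o=pickle.load(open('w1.pkl','rb'));C=cam('wrist',o)
for n,uv,z in [('FL',(241.4,188),.09),('FR',(355.5,188.2),.09),('L0',(230.5,0),.09),('R0',(361.75,0),.09),
 ('rFL',(266.8,201.1),.14),('rFR',(313.4,205),.14),('rL',(271.75,57.3),.14),('rBR',(325.75,46.6),.14)]:
    print(n,onz(C,uv,z).round(4))
k=tri([(C,(284.5,16)),(cam('scene'),(310.5,205)),(cam('side'),(325,191.5))]);print('knob top',k)
print(onz(C,(284.5,16),.243))
E
```

```text
FL [0.4423 0.0689 0.09  ]
FR [ 0.471  -0.0668  0.09  ]
L0 [0.6369 0.1092 0.09  ]
R0 [ 0.6658 -0.0258  0.09  ]
rFL [0.4446 0.0315 0.14  ]
rFR [ 0.451  -0.0194  0.14  ]
rL [0.5869 0.0507 0.14  ]
rBR [0.6072 0.001  0.14  ]
knob top [0.60099422 0.0333167  0.25335845]
[0.60478097 0.03245273 0.243     ]
```

Call:
play_rows:
  commands: "1 0 5 0 7;1 0 10 0 14;1 0 15 0 21;1 0 20 0 28;1 -1 25 0 35;1 -1 31 0 42;1 -1 31 0 49;1 -2 31 0 56;1 -2 31 0 63;1 -2 31 0 70"

```text
time: 2.45
ee_pos: [0.4606, 0.0052, 0.4172]
tcp_rot: [180.0, 0.0, 82.1]
wrist_force: [-0.8, -0.1, 0.5]
opening: 0.0852
```

Call:
play_rows:
  commands: "1 0 0 -15 7;1 0 0 -30 14;1 0 0 -45 21;1 0 0 -60 28;1 0 0 -75 35;1 0 0 -90 42;1 0 0 -105 49;1 0 0 -120 56;1 0 0 -130 63;1 0 0 -130 70"

```text
time: 3.28
ee_pos: [0.4601, 0.0051, 0.2849]
tcp_rot: [-179.9, -0.1, 152.1]
wrist_force: [1.4, 0.1, -0.8]
opening: 0.0853
```

Call:
play_rows:
  commands: "1 0 0 0 7;1 0 0 0 14;1 0 0 0 21;1 0 0 0 28;1 0 0 0 35.4;1 0 0 0 35.4;1 0 0 0 35.4"

```text
time: 3.87
ee_pos: [0.4609, 0.0056, 0.287]
tcp_rot: [-180.0, 0.0, -173.0]
wrist_force: [0.5, -0.4, 0.3]
opening: 0.0854
```

```bash
python3 snap.py w2
```

```text
3.8667 [0.46086081 0.00555702 0.28703829] [-1.79990251e+02  2.41667114e-02 -1.73036941e+02] [ 0.53387331 -0.41985389  0.25830765] [-0.01538734  0.02200691 -0.00644952] 0.0853828089674851 [ 6.95195347e-01 -5.55232607e+00  5.87930906e+00  1.01406549e+02
 -7.05233407e-03 -6.26786275e+00] [-7.68864382e-03 -3.92303288e+01  4.53611612e+01 -2.24559655e-03
 -1.14185576e-03 -8.06522202e-01]
```

View pics/w2.png

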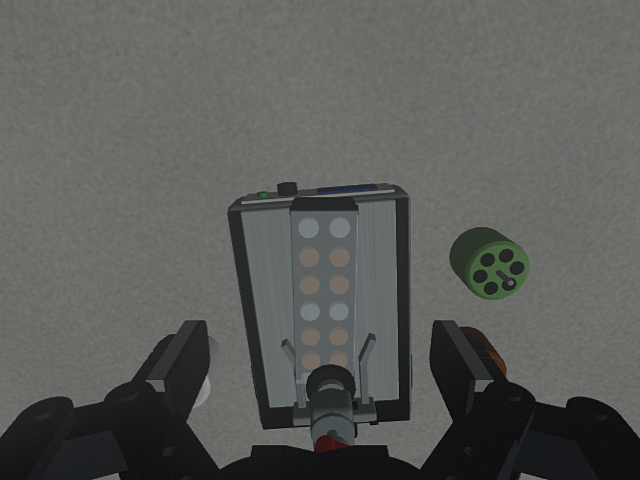

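```bash
python3 - <<'E'
import cv2
s=cv2.imread('pics/w2.png')[190:440,220:420];cv2.imwrite('pics/w2c.png',cv2.resize(s,None,fx=2.4*1.6,fy=2.4,interpolation=2))
s=cv2.imread('pics/w2.png')[185:305,270:380];cv2.imwrite('pics/w2d.png',cv2.resize(s,None,fx=5,fy=5,interpolation=2))
E
```

```text
(no output)
```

View pics/w2d.png

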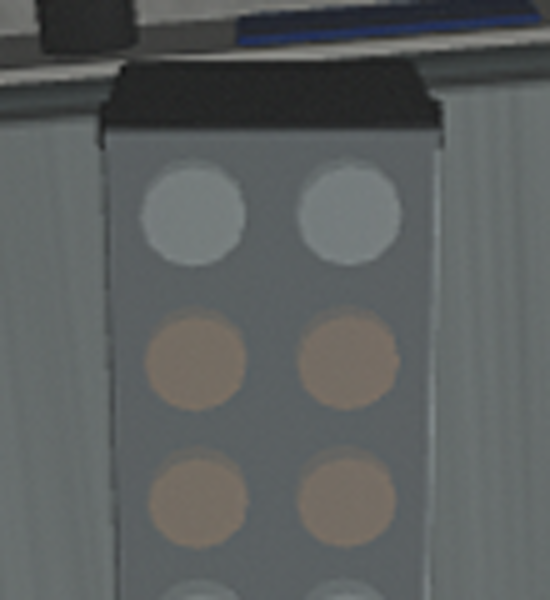

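View pics/w2c.png

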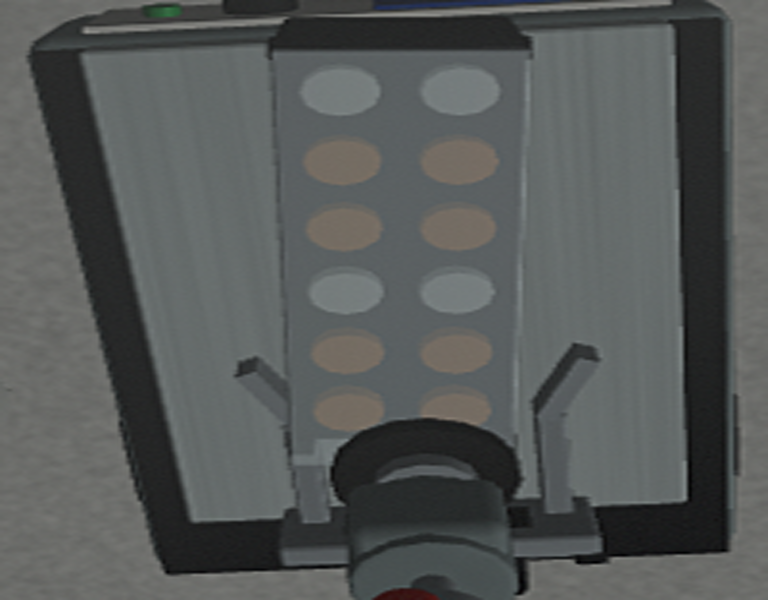

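```bash
python3 - <<'E'
from h import *
import pickle
o=pickle.load(open('w2.pkl','rb'));C=cam('wrist',o)
for n,uv,z in [('pF-',(241.4,212.9),.09),('pF+',(395,201.3),.09),('pB-',(270,407.5),.09),('pB+',(399.2,398.3),.09),
 ('rF-',(290.6,211),.14),('rF+',(357.6,211),.14),('r-',(293.8,305),.14),('r+',(355.3,305),.14)]:
    print(n,onz(C,uv,z).round(4))
E
```

```text
pF- [ 0.4709 -0.0644  0.09  ]
pF+ [0.4437 0.0709 0.09  ]
pB- [ 0.6825 -0.0214  0.09  ]
pB+ [0.6536 0.1145 0.09  ]
rF- [ 0.4514 -0.0182  0.14  ]
rF+ [0.4452 0.0328 0.14  ]
r- [ 0.5309 -0.0077  0.14  ]
r+ [0.5247 0.0431 0.14  ]
```

Call:
play_rows:
  commands: "1 1 3.5 -25 0.4;1 1 3.5 -50 0.4;1 1 3.5 -75 0.4;1 1 3.5 -100 0.4;1 1 3.5 -125 0.4;1 1 3.5 -150 0.4;1 1 3.5 -170 0.4;1 1 3.5 -183 0.4;1 1 3.5 -190 0.4;1 1 3.5 -190 0.4"

```text
time: 4.75
ee_pos: [0.4613, 0.0098, 0.0955]
tcp_rot: [180.0, -0.1, -172.5]
wrist_force: [0.1, 0.9, -0.1]
opening: 0.0854
```

```bash
python3 snap.py w3
```

```text
4.75 [0.46134027 0.00983902 0.09547456] [ 1.79988263e+02 -1.22248249e-01 -1.72488610e+02] [ 0.13452352  0.92269255 -0.05285978] [ 0.00098772  0.01333994 -0.04209879] 0.08536178643573347 [ 1.22282901e+00 -7.53843558e+00 -1.72237252e+01  8.04375087e+01
 -1.72390286e-03 -6.28854712e+00] [-3.19047715e-03 -3.83632064e+01  4.61732519e+01 -5.17078154e-01
 -5.73150173e-04  3.73521249e-02]
```

View pics/w3.png

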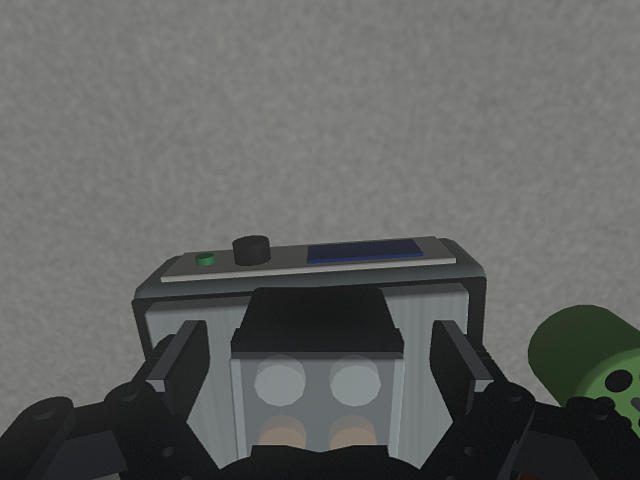

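Call:
play_rows:
  commands: "0.5 0 0 0 0;0.5 0 0 0 0;0.5 0 0 0 0;0.5 0 0 0 0;0.5 0 0 0 0;0.5 0 0 0 0"
  force: 25

```text
time: 5.3
ee_pos: [0.4628, 0.0101, 0.098]
tcp_rot: [-180.0, 0.1, -172.4]
wrist_force: [-1.3, -1.1, 5.6]
opening: 0.0539
```

Call:
play_rows:
  commands: "0.5 0 0 0 0;0.5 0 0 0 0;0.5 0 0 0 0"

```text
time: 5.55
ee_pos: [0.4628, 0.0101, 0.098]
tcp_rot: [-180.0, 0.1, -172.4]
wrist_force: [-1.5, -1.2, 6.8]
opening: 0.0537
```

Call:
play_rows:
  commands: "0.5 2 -0.8 1 0.8;0.5 4.4 -1.5 1 1.7;0.5 6.6 -2.3 1 2.5;0.5 8.8 -3 1 3.4;0.5 11 -3.8 1 4.2;0.5 14 -3.2 1 4.2;0.5 17 -2.6 1 4.2;0.5 20 -2 1 4.2;0.5 20 -2 1 4.2"

```text
time: 6.3
ee_pos: [0.4826, 0.0081, 0.098]
tcp_rot: [-180.0, -0.0, -168.1]
wrist_force: [-2.2, -1.2, 4.4]
opening: 0.0537
```

```bash
python3 snap.py w4; python3 - <<'E'
from h import *
for n,(x0,y0,w,h,s) in dict(scene=(220,190,210,180,3),side=(250,180,170,200,3)).items():
    im=camera(n)[:,:,::-1]; cv2.imwrite(f'pics/{n}4.png',cv2.resize(im[y0:y0+h,x0:x0+w],None,fx=s,fy=s,interpolation=2))
E
```

```text
6.3 [0.48257154 0.00805601 0.09803776] [-1.79988442e+02 -2.49098576e-03 -1.68085299e+02] [-2.16688509 -1.21367087  4.43937182] [-0.22484619  0.29330698 -0.04343022] 0.053724336485940764 [ 9.63382882e-01 -4.76211327e+00 -1.44049446e+01  8.03574185e+01
 -1.18209578e-02 -1.09513185e+01] [ 3.85328131e-01 -3.96622682e+01  4.58484256e+01 -7.58317765e-01
  2.25742743e-01  2.00054393e-02]
```

View pics/scene4.png

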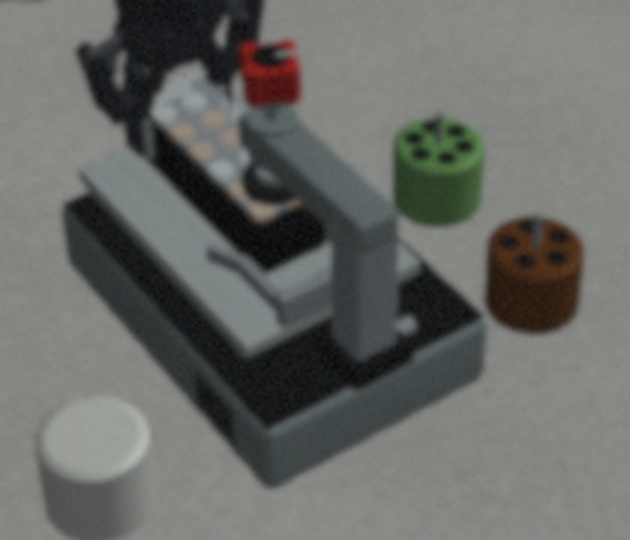

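View pics/side4.png

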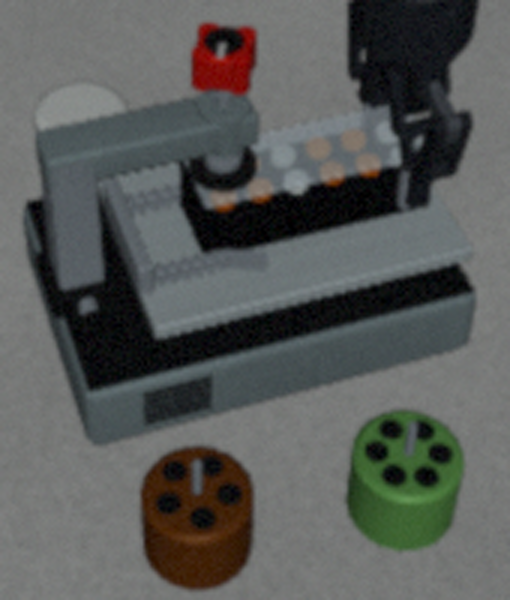

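Call:
play_rows:
  commands: "0.5 2.9 0.6 0.5 0;0.5 5.9 1.2 1 0;0.5 8.8 1.8 1 0;0.5 11.7 2.4 1 0;0.5 14.7 3.1 1 0;0.5 17.6 3.7 1 0;0.5 20.6 4.3 1 0;0.5 23.5 4.9 1 0;0.5 26.4 5.5 1 0;0.5 28.4 5.9 1 0"

```text
time: 7.28
ee_pos: [0.5109, 0.0141, 0.0987]
tcp_rot: [180.0, -0.0, -168.1]
wrist_force: [-0.9, 0.0, -2.3]
opening: 0.0536
```

Call:
play_rows:
  commands: "0.5 0.7 0.15 0 0;0.5 1.4 0.3 0 0;0.5 2 0.4 0 0;0.5 2.9 0.6 0 0;0.5 2.9 0.6 0 0"

```text
time: 7.7
ee_pos: [0.5136, 0.0147, 0.0988]
tcp_rot: [180.0, 0.0, -168.1]
wrist_force: [-0.2, 0.2, -3.9]
opening: 0.0533
```

Call:
play_rows:
  commands: "0.5 0.5 0.1 -0.3 0;0.5 1 0.2 -0.5 0;0.5 1.5 0.3 -0.5 0;0.5 2 0.4 -0.5 0;0.5 2.4 0.5 -0.5 0;0.5 2.9 0.6 -0.5 0;0.5 2.9 0.6 -0.5 0"

```text
time: 8.28
ee_pos: [0.5165, 0.0153, 0.0983]
tcp_rot: [-180.0, 0.0, -168.1]
wrist_force: [-0.5, 0.3, -2.4]
opening: 0.0534
```

Call:
play_rows:
  commands: "0.5 0.5 0.1 0 0;0.5 1 0.2 0 0;0.5 1.5 0.3 0 0;0.5 1.5 0.3 0 0"

```text
time: 8.62
ee_pos: [0.518, 0.0156, 0.0983]
tcp_rot: [-180.0, 0.0, -168.1]
wrist_force: [-0.3, -1.3, -1.5]
opening: 0.0537
```

```bash
python3 snap.py w5;python3 - <<'E'
from h import *
for n,(x0,y0,w,h,s) in dict(scene=(270,200,110,130,4.5),side=(260,210,140,100,5)).items():
    im=camera(n)[:,:,::-1]; cv2.imwrite(f'pics/{n}5.png',cv2.resize(im[y0:y0+h,x0:x0+w],None,fx=s,fy=s,interpolation=2))
E
```

```text
8.6167 [0.51799829 0.01559234 0.09829141] [-1.79999684e+02  7.60225706e-03 -1.68127313e+02] [-0.34119793 -1.30652676 -1.52110487] [-0.03380148  0.12976815  0.00650142] 0.053676102111118416 [ 1.72358254e+00  1.06313209e-01 -9.66892544e+00  8.02172224e+01
  1.02875337e-03 -1.01491044e+01] [ 6.54280186e-02 -4.79344833e+01  4.80916214e+01 -2.20107771e-01
  3.66371241e-02 -1.32672452e-03]
```

View pics/side5.png

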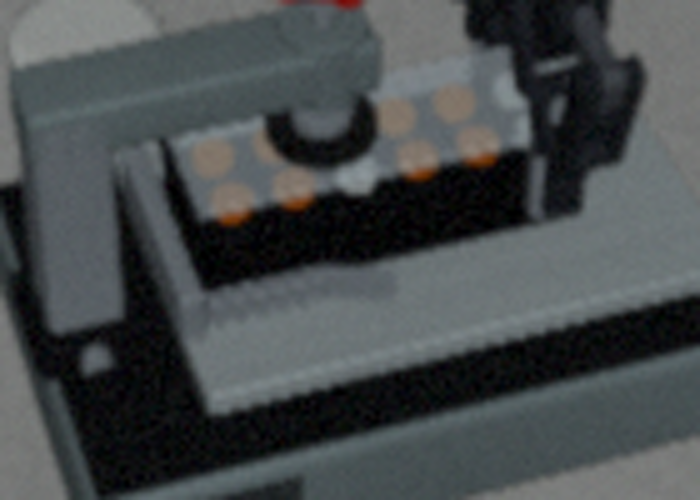

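View pics/scene5.png

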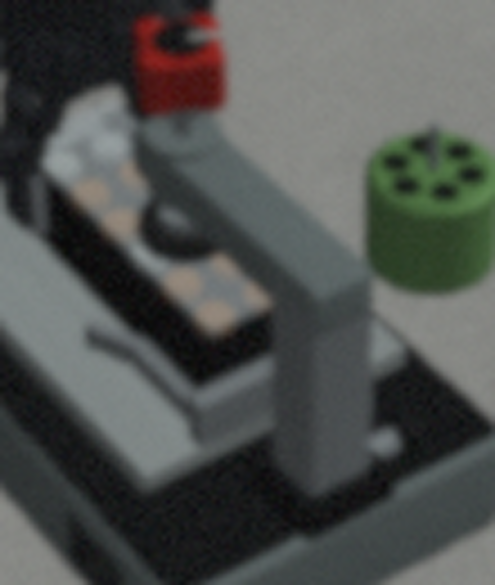

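Call:
play_rows:
  commands: "0.5 0.4 0.1 0 0;0.5 0.8 0.2 0 0;0.5 1.2 0.25 0 0;0.5 1.2 0.25 0 0"

```text
time: 9.1
ee_pos: [0.5191, 0.0158, 0.0982]
tcp_rot: [180.0, -0.0, -168.1]
wrist_force: [-0.9, 0.7, -1.7]
opening: 0.0538
```

Call:
play_rows:
  commands: "0.5 0.4 0.1 0 0;0.5 0.8 0.2 0 0;0.5 0.8 0.2 0 0"

```text
time: 9.35
ee_pos: [0.52, 0.016, 0.0983]
tcp_rot: [-180.0, 0.0, -168.1]
wrist_force: [-0.2, 0.0, -1.8]
opening: 0.0538
```

Call:
play_rows:
  commands: "0.5 0.4 0.1 0 0;0.5 0.8 0.2 0 0;0.5 0.8 0.2 0 0"

```text
time: 9.6
ee_pos: [0.5205, 0.0162, 0.0982]
tcp_rot: [-180.0, -0.0, -168.1]
wrist_force: [-2.1, -0.2, -1.0]
opening: 0.0535
```

Call:
play_rows:
  commands: "0.5 0.4 0.1 0 0;0.5 0.4 0.1 0 0;0.5 0.4 0.1 0 0"

```text
time: 9.85
ee_pos: [0.5205, 0.0161, 0.0981]
tcp_rot: [-180.0, -0.1, -168.1]
wrist_force: [-5.7, -1.7, -0.9]
opening: 0.0536
```

Call:
play_rows:
  commands: "0.5 0.4 0.1 0 0;0.5 0.4 0.1 0 0;0.5 0.4 0.1 0 0"

```text
time: 10.1
ee_pos: [0.5205, 0.0161, 0.0981]
tcp_rot: [-180.0, -0.1, -168.1]
wrist_force: [-7.4, -2.2, 0.9]
opening: 0.0534
```

Call:
play_rows:
  commands: "0.75 -0.4 -0.1 0 0;0.85 -0.4 -0.1 0 0;1 -0.4 -0.1 0 0;1 -0.4 -0.1 0 0;1 -0.4 -0.1 0 0;1 -0.4 -0.1 0 0"

```text
time: 10.6
ee_pos: [0.5212, 0.0164, 0.0984]
tcp_rot: [180.0, 0.0, -168.1]
wrist_force: [-0.3, -0.5, 0.0]
opening: 0.0851
```

Call:
play_rows:
  commands: "1 0 0 25 0;1 0 0 50 0;1 -10 0 80 0;1 -30 0 110 0;1 -50 0 140 0;1 -70 0 170 0;1 -70 0 190 0;1 -70 0 190 0;1 -70 0 190 0"

```text
time: 11.35
ee_pos: [0.4515, 0.0163, 0.2894]
tcp_rot: [-180.0, 0.2, -168.1]
wrist_force: [0.1, 0.1, -1.4]
opening: 0.0852
```

```bash
python3 snap.py w6;python3 - <<'E'
from h import *
for n,(x0,y0,w,h,s) in dict(scene=(270,200,110,130,4.5),side=(260,210,140,100,5)).items():
    im=camera(n)[:,:,::-1]; cv2.imwrite(f'pics/{n}6f.png',im);cv2.imwrite(f'pics/{n}6.png',cv2.resize(im[y0:y0+h,x0:x0+w],None,fx=s,fy=s,interpolation=2))
E
```

```text
11.35 [0.45151772 0.01634793 0.28943138] [-1.79973079e+02  1.56959332e-01 -1.68125172e+02] [ 0.13472143  0.13031953 -1.3848722 ] [ 0.00639671  0.04477885 -0.00814742] 0.0851917494730293 [ 2.07345941e+00 -6.80642142e+00  5.01199229e+00  1.01659163e+02
  1.91320062e-04 -9.80133121e+00] [ 1.75515830e-02 -4.05170417e+01  4.78558230e+01  5.07819112e-01
  6.18344948e-04  7.72348503e-04]
```

View pics/w6.png

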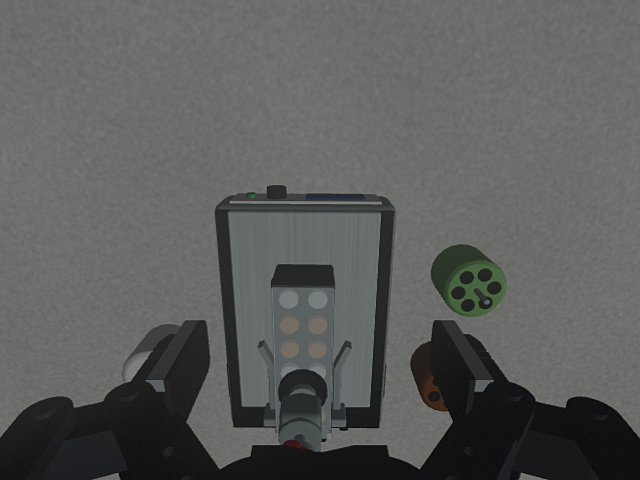

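View pics/side6.png

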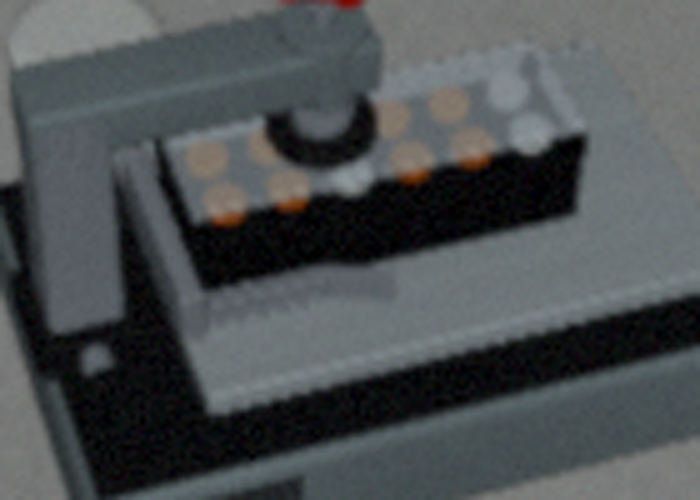

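View pics/scene6.png

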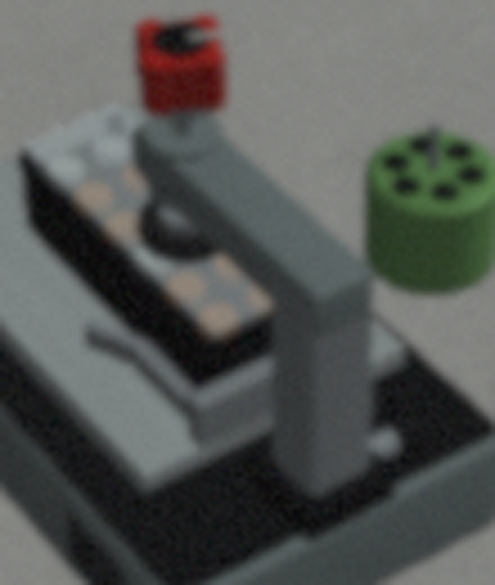

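```bash
python3 - <<'E'
import cv2
s=cv2.imread('pics/w6.png')[195:440,215:405];cv2.imwrite('pics/w6c.png',cv2.resize(s,None,fx=4.1,fy=2.4,interpolation=2))
s=cv2.imread('pics/w6.png')[255:375,260:350];cv2.imwrite('pics/w6d.png',cv2.resize(s,None,fx=5,fy=5,interpolation=2))
E
```

View pics/w6c.png

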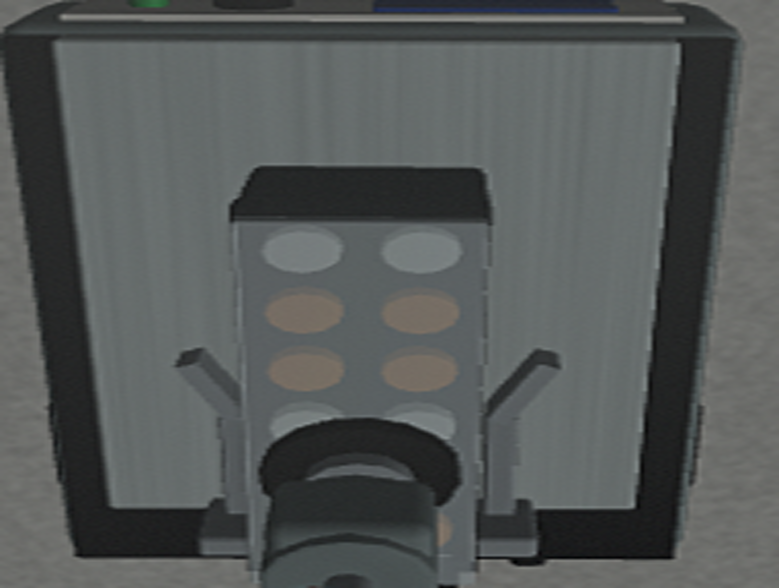

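View pics/w6d.png

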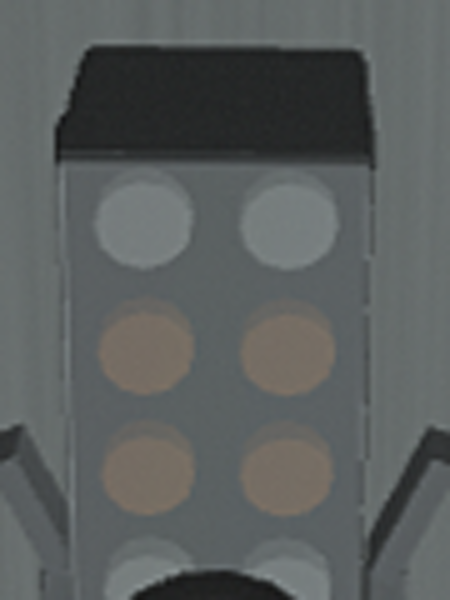

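```bash
cat > edges.py <<'E'
from h import *
import pickle,sys
t=sys.argv[1]
o=pickle.load(open(t+'.pkl','rb'));C=cam('wrist',o)
g=cv2.cvtColor(cv2.imread(f'pics/{t}.png'),cv2.COLOR_BGR2GRAY).astype(float)
def hedge(c0,c1,r0,r1,sign,z,n):
    P=[]
    for c in range(c0,c1):
        d=np.diff(g[r0:r1,c])*sign; i=int(np.argmax(d)); 
        if 0<i<len(d)-1:
            den=d[i-1]-2*d[i]+d[i+1]; i=i+ (0.5*(d[i-1]-d[i+1])/den if den else 0)
        P.append(onz(C,(c,r0+i+.5),z)[:2])
    fit(P,n,True)
def vedge(r0,r1,c0,c1,sign,z,n):
    P=[]
    for r in range(r0,r1):
        d=np.diff(g[r,c0:c1])*sign; i=int(np.argmax(d))
        P.append(onz(C,(c0+i+.5,r),z)[:2])
    fit(P,n,False)
def fit(P,n,perp):
    P=np.array(P); vx,vy,x,y=cv2.fitLine(P.astype(np.float32),cv2.DIST_HUBER,0,1e-4,1e-4).ravel()
    a=np.degrees(np.arctan2(vy,vx)); 
    if perp:a=(a-90)
    a=(a+90)%180-90
    print(n,'yaw %.2f'%a,'pt',x.round(4),y.round(4))
E
cat > e6.py <<'E'
from edges import *
hedge(234,274,205,217,1,.09,'plat front L');hedge(338,378,205,217,1,.09,'plat front R');hedge(234,378,205,217,1,.09,'plat front')
hedge(280,330,260,270,-1,.09,'rack bottom front');hedge(276,330,282,292,1,.14,'rack top front')
vedge(225,330,224,244,1,.09,'plat left');vedge(225,330,372,388,-1,.09,'plat right')
vedge(292,335,268,280,1,.14,'rack left');vedge(292,335,326,337,-1,.14,'rack right')
E
python3 e6.py w6
```

```text
plat front L yaw 11.89 pt 0.4655 -0.0435
plat front R yaw 11.56 pt 0.4463 0.0487
plat front yaw 11.79 pt 0.4561 0.0013
rack bottom front yaw 10.67 pt 0.5049 0.0165
rack top front yaw 11.00 pt 0.507 0.01
plat left yaw 11.52 pt 0.5339 -0.0523
plat right yaw 11.59 pt 0.5053 0.0836
rack left yaw 11.22 pt 0.5356 -0.0073
rack right yaw 13.71 pt 0.5218 0.0411
```

Call:
play_rows:
  commands: "0.5 10 -3 -20 -0.2;0.5 20 -6 -40 -0.2;0.5 27 -9 -70 -0.2;0.5 27 -9 -100 -0.2;0.5 27 -9 -125 -0.2;0.5 27 -9 -150 -0.2;0.5 27 -9 -170 -0.2;0.5 27 -9 -182 -0.2;0.5 27 -9 -187 -0.2;0.5 27 -9 -187 -0.2"

```text
time: 12.33
ee_pos: [0.4774, 0.0073, 0.1]
tcp_rot: [180.0, -0.1, -168.3]
wrist_force: [-0.2, 0.9, -0.8]
opening: 0.0428
```

Call:
play_rows:
  commands: "0.5 2 0.4 0 0;0.5 4 0.8 0 0;0.5 6 1.2 0 0;0.5 8 1.6 0 0;0.5 9 1.8 0 0;0.5 9 1.8 0 0"

```text
time: 12.83
ee_pos: [0.4875, 0.0091, 0.1016]
tcp_rot: [-180.0, 0.0, -168.3]
wrist_force: [-0.2, 1.6, 0.9]
opening: 0.043
```

```bash
python3 snap.py w7
```

```text
12.8333 [0.48747728 0.00914961 0.10155969] [-1.79993467e+02  2.62415038e-02 -1.68325382e+02] [-0.20619556  1.60652227  0.86516867] [-0.05005854  0.00120026 -0.00020189] 0.04296094299291358 [ 1.07620746e+00 -4.15813479e+00 -1.34492794e+01  8.06818600e+01
 -1.59480933e-03 -1.05984095e+01] [ 2.22749845e-02 -4.21813416e+01  4.71430027e+01 -4.63728793e-02
  1.45847385e-03  9.18849371e-03]
```

View pics/w7.png

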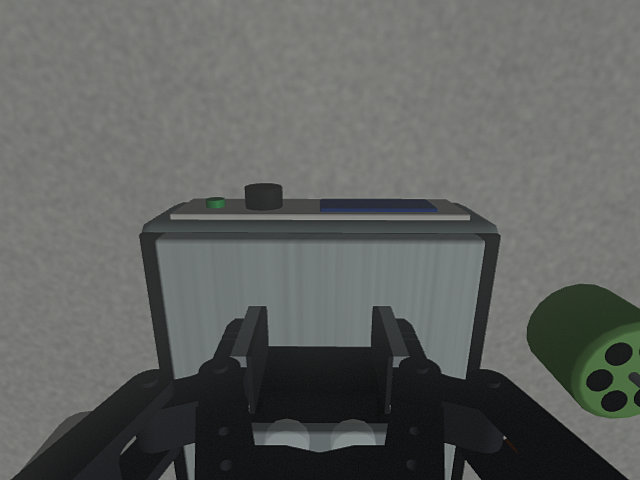

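Call:
play_rows:
  commands: "0.5 1.5 0.3 0 0;0.5 3 0.6 0 0;0.5 4.4 0.9 0 0;0.5 4.9 1 0 0;0.5 5.4 1.1 0 0;0.5 5.4 1.1 0 0"

```text
time: 13.38
ee_pos: [0.4925, 0.0102, 0.1012]
tcp_rot: [180.0, -0.0, -168.3]
wrist_force: [0.5, 0.6, 0.1]
opening: 0.0428
```

Call:
play_rows:
  commands: "0.5 0.4 0.1 0 0;0.5 0.8 0.2 0 0;0.5 1.2 0.2 0 0;0.5 1.2 0.2 0 0"

```text
time: 13.72
ee_pos: [0.4933, 0.0104, 0.1013]
tcp_rot: [180.0, -0.0, -168.3]
wrist_force: [-2.7, 0.5, 1.1]
opening: 0.0425
```

Call:
play_rows:
  commands: "0.5 0.4 0.1 0 0;0.5 0.8 0.2 0 0;0.5 0.8 0.2 0 0"

```text
time: 13.97
ee_pos: [0.4934, 0.0104, 0.1012]
tcp_rot: [-180.0, -0.1, -168.4]
wrist_force: [-7.4, -1.4, 2.6]
opening: 0.0429
```

Call:
play_rows:
  commands: "0.5 0.4 0.1 0 0;0.5 0.4 0.1 0 0;0.5 -2 -0.4 0 0;0.5 -8 -1.6 0 0;0.5 -14 -3 15 0;0.5 -20 -4 45 0;0.8 -25 -3 75 0;1 -32 0 105 0;1 -38 3 135 0;1 -42 5 160 0"

```text
time: 14.8
ee_pos: [0.4519, 0.0157, 0.2637]
tcp_rot: [-180.0, 0.1, -168.3]
wrist_force: [0.8, -0.8, -0.0]
opening: 0.085
```

Call:
play_rows:
  commands: "1 0 0 28 0;1 0 0 28 0;1 0 0 28 0"

```text
time: 15.05
ee_pos: [0.453, 0.0156, 0.2908]
tcp_rot: [-180.0, 0.2, -168.3]
wrist_force: [-0.6, -0.0, -1.2]
opening: 0.0857
```

```bash
python3 snap.py w8; python3 e6.py w8; python3 - <<'E'
import cv2
s=cv2.imread('pics/w8.png')[195:440,215:405];cv2.imwrite('pics/w8c.png',cv2.resize(s,None,fx=4.1,fy=2.4,interpolation=2))
E
```

```text
15.05 [0.45295828 0.01563154 0.29078441] [-179.96897026    0.19172081 -168.32108719] [-0.61114511 -0.0465685  -1.20022571] [ 0.01883463 -0.00223095 -0.01282089] 0.08570094212071888 [ 1.97539962e+00 -6.60220941e+00  5.35106136e+00  1.01759063e+02
  1.72864527e-03 -9.70345835e+00] [ 6.51677535e-02 -4.00607228e+01  4.80039275e+01  4.96208891e-01
  2.10141909e-03  2.31724982e-03]
plat front L yaw 11.65 pt 0.4653 -0.0443
plat front R yaw 11.59 pt 0.4461 0.0493
plat front yaw 11.61 pt 0.4539 0.0111
rack bottom front yaw 10.67 pt 0.5059 0.0116
rack top front yaw 11.35 pt 0.5054 0.0175
plat left yaw 11.53 pt 0.5356 -0.052
plat right yaw 11.58 pt 0.5074 0.084
rack left yaw 11.27 pt 0.5349 -0.0074
rack right yaw 18.13 pt 0.5252 0.0395
```

View pics/w8c.png

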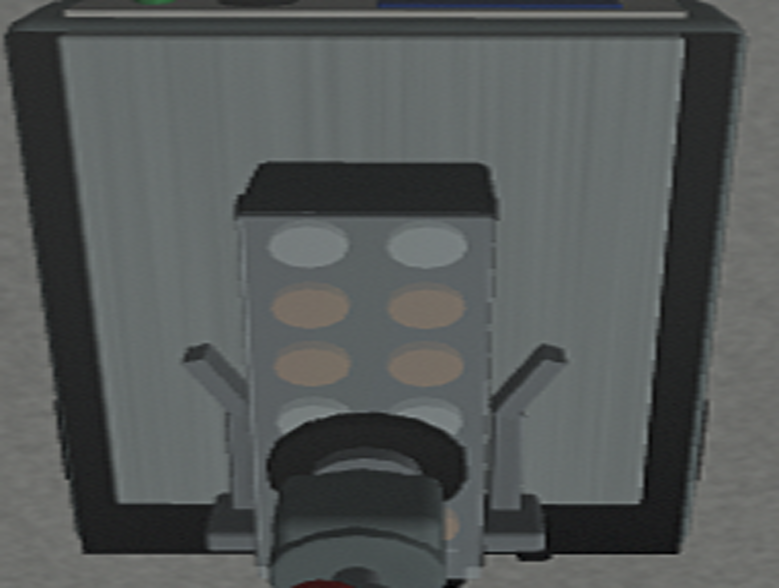

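Call:
play_rows:
  commands: "1 10 1 30 0;1 35 4 60 0;1 70 8 70 0;1 105 12 70 0;1 135 16 70 0;1 150 17 70 0;1 150 17 70 0;1 150 17 70 0;1 150 17 70 0"

```text
time: 15.85
ee_pos: [0.6019, 0.0325, 0.3586]
tcp_rot: [180.0, -0.1, -168.3]
wrist_force: [0.0, -0.5, 0.5]
opening: 0.0853
```

```bash
python3 snap.py w9
```

```text
15.85 [0.6019216  0.03248109 0.35861566] [ 1.79987599e+02 -8.20716743e-02 -1.68333174e+02] [ 0.01891815 -0.47020721  0.54178107] [-0.036158   -0.00810906  0.01574801] 0.0852652751702354 [ 3.08880771e+00  1.90984523e+01  4.14816100e+01  1.12466161e+02
  2.09375567e-05 -8.57800932e+00] [ 6.26387727e-02 -6.03161073e+01  4.18208420e+01 -1.67757338e-01
  2.11022947e-03 -5.28049477e-04]
```

View pics/w9.png

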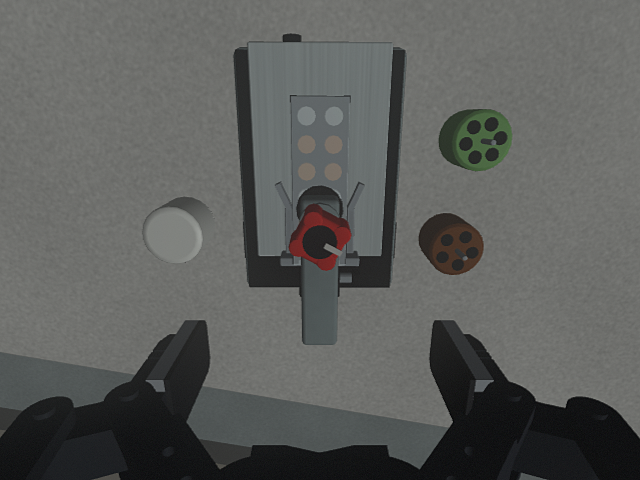

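```bash
python3 - <<'E'
import cv2,numpy as np
im=cv2.imread('pics/w9.png')
cv2.imwrite('pics/w9c.png',cv2.resize(im[190:290,265:375],None,fx=6,fy=6,interpolation=2))
h=cv2.cvtColor(im,cv2.COLOR_BGR2HSV)
m=((h[...,0]<12)|(h[...,0]>168))&(h[...,1]>140)&(h[...,2]>40)
m=m.astype(np.uint8); m[:190]=0;m[290:]=0;m[:,:265]=0;m[:,375:]=0
c,_=cv2.findContours(m,cv2.RETR_EXTERNAL,cv2.CHAIN_APPROX_NONE);c=max(c,key=cv2.contourArea)
print(cv2.minAreaRect(c),cv2.boundingRect(c))
E
```

```text
((320.60003662109375, 238.80003356933594), (50.98234939575195, 52.771202087402344), 26.56505012512207) (289, 211, 62, 60)
```

View pics/w9c.png

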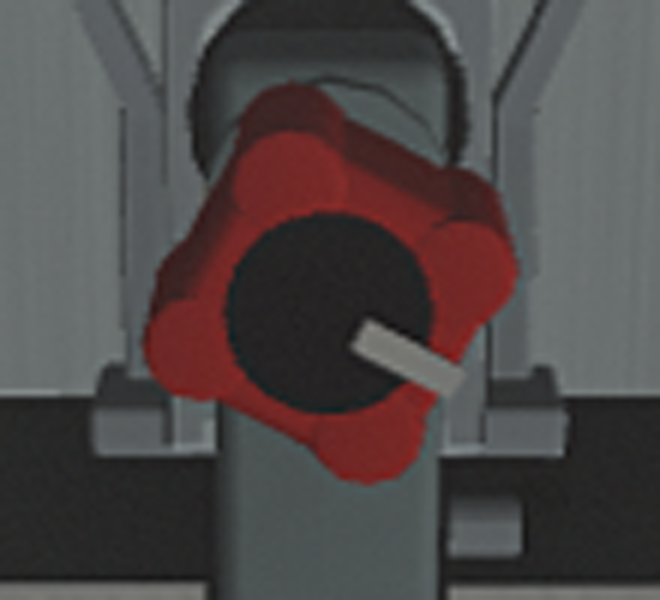

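```bash
python3 - <<'E'
from h import *
import pickle
o=pickle.load(open('w9.pkl','rb'));C=cam('wrist',o)
for z in (.241,.246):
    P=np.array([onz(C,(265+(x-2.5)/6,190+(y-2.5)/6),z)[:2] for x,y in [(290,187),(465,275),(370,430),(197,348)]])
    c=P.mean(0); d=np.roll(P,-1,0)-P; print(z,c.round(4),(np.degrees(np.arctan2(d[:,1],d[:,0]))%90).round(1),np.linalg.norm(d,axis=1).round(4))
    e=onz(C,(265+(415-2.5)/6,190+(355-2.5)/6),z)[:2]-onz(C,(265+(330-2.5)/6,190+(312-2.5)/6),z)[:2];print(np.degrees(np.arctan2(e[1],e[0])))
E
```

```text
0.241 [0.6044 0.0328] [74.2 72.1 74.9 72.2] [0.0231 0.0223 0.023  0.0226]
73.67362906893486
0.246 [0.6028 0.0325] [74.2 72.1 74.9 72.2] [0.0226 0.0219 0.0226 0.0222]
73.67362906893534
```

```bash
python3 - <<'E'
from h import *
import pickle
C9=cam('wrist',pickle.load(open('w9.pkl','rb')));C1=cam('wrist',pickle.load(open('w1.pkl','rb')))
u9=(265+330/6,190+311/6);u1=(210+297/4,50/2.79)
print(tri([(C9,u9),(C1,u1)]))
S,D=cam('scene'),cam('side')
for n,C in (('scene',S),('side',D)):
    im=cv2.imread(f'pics/{n}0.png');p=proj(C,[.603,.0327,.245])[0].astype(int);x,y=p
    cv2.imwrite(f'pics/k{n}.png',cv2.resize(im[y-20:y+30,x-25:x+25],None,fx=9,fy=9,interpolation=2)); print(n,x-25,y-20)
    print([proj(C,[.603,.0327,z])[0].round(1) for z in (.235,.245,.255)])
E
```

```text
[0.60163598 0.0324718  0.25026525]
scene 285 190
[array([310.6, 214.5]), array([310.4, 210.2]), array([310.3, 205.8])]
side 298 174
[array([323. , 198.5]), array([323.1, 194.1]), array([323.1, 189.6])]
```

View pics/kside.png

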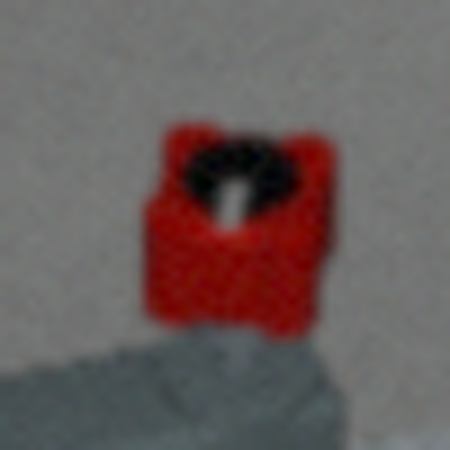

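View pics/kscene.png

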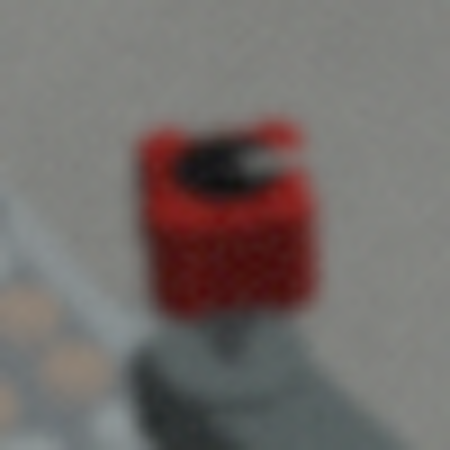

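Call:
play_rows:
  commands: "1 0 0 -5 7.1;1 0 0 -10 14.2;1 0 0 -15 21.3;1 0 0 -20 28.4;1 0 0 -25 35.5;1 0 0 -30 42.6;1 0 0 -35 49.7;1 0 0 -40 56.8;1 0 0 -45 63.9;1 0 0 -50 71"

```text
time: 16.73
ee_pos: [0.6014, 0.0325, 0.31]
tcp_rot: [-179.9, 0.0, -97.0]
wrist_force: [-0.2, 0.5, -0.4]
opening: 0.0853
```

Call:
play_rows:
  commands: "1 0 0 0 7.1;1 0 0 0 14.2;1 0 0 0 21.3;1 0 0 0 28.4;1 0 0 0 35.5;1 0 0 0 42.6;1 0 0 0 49.7;1 0 0 0 56.8;1 0 0 0 63.9;1 0 0 0 71"

```text
time: 17.57
ee_pos: [0.6014, 0.0324, 0.3103]
tcp_rot: [-180.0, -0.1, -26.0]
wrist_force: [-0.8, 0.2, -1.2]
opening: 0.0853
```

Call:
play_rows:
  commands: "1 0 0 0 5;1 0 0 0 9.7;1 0 0 0 9.7;1 0 0 0 9.7;1 0 0 0 9.7"

```text
time: 17.98
ee_pos: [0.602, 0.0325, 0.3098]
tcp_rot: [-180.0, -0.0, -16.8]
wrist_force: [0.2, -0.4, 0.2]
opening: 0.0855
```

```bash
python3 snap.py w10
```

```text
17.9833 [0.6019741  0.03253446 0.30984205] [-1.79984771e+02 -4.44227932e-02 -1.67900063e+01] [ 0.24727032 -0.42838067  0.18181831] [-0.02553516  0.01694097  0.01273712] 0.0854506159416713 [ 3.09398637e+00  1.55417337e+01  3.11553997e+01  1.05566712e+02
 -7.88174069e-04 -1.60116014e+02] [-5.65474664e-03 -6.15560389e+01  4.43086195e+01 -1.52907534e-03
  1.70218664e-04 -4.49245004e-02]
```

View pics/w10.png

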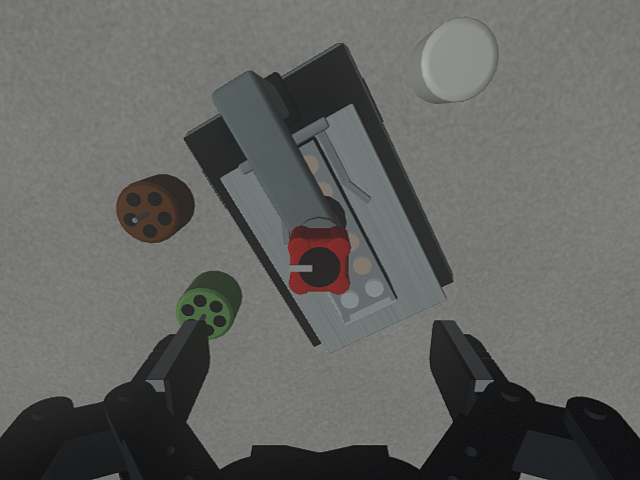

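```bash
python3 - <<'E'
from h import *
import pickle
C={k:cam('wrist',pickle.load(open(k+'.pkl','rb'))) for k in('w1','w9','w10')}
im=cv2.imread('pics/w10.png');cv2.imwrite('pics/w10c.png',cv2.resize(im[215:315,270:370],None,fx=6,fy=6,interpolation=2))
def disk(k,x0,y0,x1,y1):
    pass
u9=(265+330/6,190+311/6);u1=(210+297/4,50/2.79);u10=(319.8,266.5)
print(tri([(C['w9'],u9),(C['w10'],u10)]),tri([(C['w9'],u9),(C['w1'],u1),(C['w10'],u10)]))
for z in(.244,.248): print(onz(C['w10'],u10,z),onz(C['w9'],u9,z))
E
```

```text
[0.60216483 0.03265111 0.24629079] [0.60247948 0.03245338 0.24676417]
[0.60127424 0.03213346 0.244     ] [0.60295685 0.03357865 0.244     ]
[0.60278831 0.03168427 0.248     ] [0.60169675 0.03330687 0.248     ]
```

View pics/w10c.png

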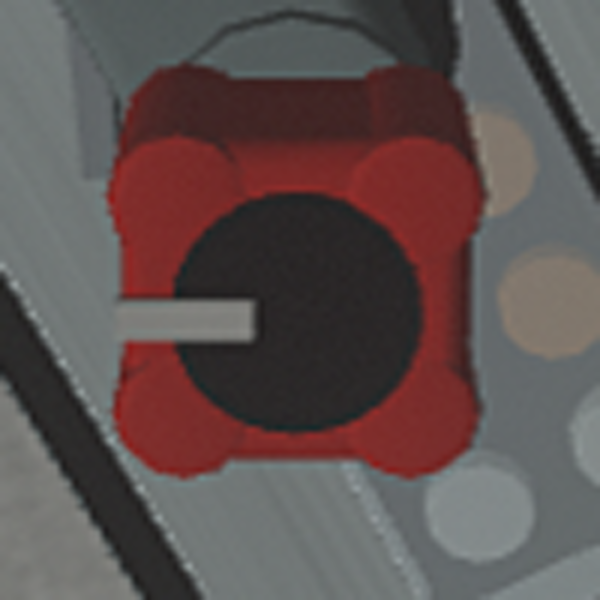

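Call:
play_rows:
  commands: "1 0.2 0 -20 0;1 0.2 0 -40 0;1 0.2 0 -60 0;1 0.2 0 -75 0;1 0.2 0 -86 0;0.8 0.2 0 -92 0;0.65 0.2 0 -92 0;0.55 0.2 0 -92 0;0.5 0.2 0 -92 0;0.5 0.2 0 -92 0"
  force: 30

```text
time: 18.87
ee_pos: [0.603, 0.0326, 0.2183]
tcp_rot: [-180.0, -0.1, -16.6]
wrist_force: [0.7, -0.8, -0.6]
opening: 0.0429
```

```bash
python3 snap.py w11
```

```text
18.8667 [0.60302811 0.03260818 0.21833083] [-1.79969541e+02 -8.15940298e-02 -1.66466527e+01] [ 0.70515441 -0.75420702 -0.57597425] [-0.03513743 -0.00875915  0.02056879] 0.04292225480723854 [ 3.09467813e+00  1.22229596e+01  1.67630883e+01  9.44530420e+01
  1.10830913e-03 -1.60258690e+02] [-2.75909748e-03 -5.97971821e+01  4.63151121e+01 -6.37834510e-04
  1.33815556e-04  6.92764734e-03]
```

View pics/w11.png

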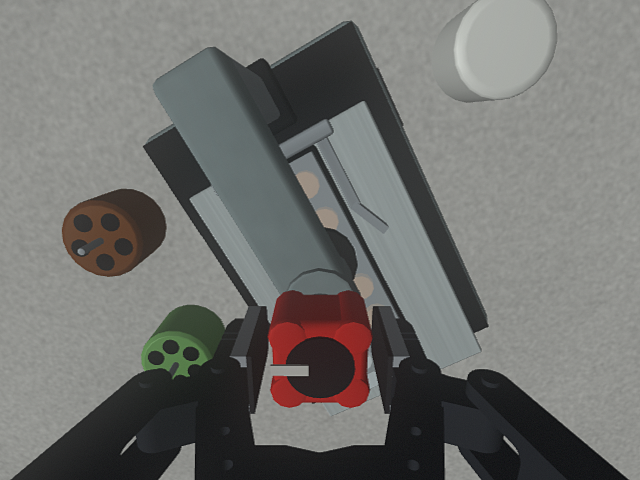

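Call:
play_rows:
  commands: "0.3 0 0 0 0;0.3 0 0 0 0;0.3 0 0 0 0;0.3 0 0 0 0"
  force: 40

```text
time: 19.25
ee_pos: [0.6029, 0.0325, 0.2181]
tcp_rot: [-180.0, -0.1, -16.6]
wrist_force: [0.3, -1.0, 4.9]
opening: 0.0353
```

```bash
cat > ob.py <<'E'
from h import *
o=get_obs();print(o['time'],o['ee_pos'].round(5),o['tcp_rot'].round(2),'F',o['wrist_force'].round(2),'T',o['torque'].round(3),'op',round(o['opening'],4),'q6',o['q'][5].round(2),'e6',o['joint_efforts'][5].round(4),o['joint_efforts'][3:5].round(3))
E
python3 ob.py
```

```text
19.25 [0.60292 0.03251 0.21811] [-1.7999e+02 -8.0000e-02 -1.6640e+01] F [ 0.34 -1.01  4.9 ] T [-0.267  0.052  0.002] op 0.0353 q6 -160.27 e6 -0.0235 [-0.212  0.305]
```

Call:
play_rows:
  commands: "0.3 0 0 -0.1 -3;0.3 0 0 -0.1 -6;0.3 0 0 -0.2 -9;0.3 0 0 -0.3 -12;0.3 0 0 -0.3 -15;0.3 0 0 -0.4 -18;0.3 0 0 -0.5 -21"

```text
time: 19.83
ee_pos: [0.6028, 0.0323, 0.2177]
tcp_rot: [-180.0, -0.1, -37.8]
wrist_force: [-0.7, -2.7, 5.6]
opening: 0.0356
```

```bash
python3 ob.py
```

```text
19.8333 [0.60284 0.03234 0.21766] [-1.7997e+02 -8.0000e-02 -3.7790e+01] F [-0.73 -2.66  5.57] T [-0.42   0.264  0.05 ] op 0.0356 q6 -139.13 e6 -1.0158 [-0.486  0.566]
```

Call:
play_rows:
  commands: "0.3 0 0 -0.1 -3;0.3 0 0 -0.1 -6;0.3 0 0 -0.2 -9;0.3 0 0 -0.3 -12"

```text
time: 20.17
ee_pos: [0.6028, 0.0323, 0.2174]
tcp_rot: [-180.0, -0.1, -49.8]
wrist_force: [-1.0, -2.6, 5.8]
opening: 0.0352
```

```bash
python3 ob.py
```

```text
20.1667 [0.60277 0.03226 0.21736] [-1.7997e+02 -7.0000e-02 -4.9790e+01] F [-0.95 -2.59  5.81] T [-0.558  0.39  -0.003] op 0.0352 q6 -127.12 e6 -1.016 [-0.699  0.66 ]
```

Call:
play_rows:
  commands: "0.3 0 0 -0.1 -3;0.3 0 0 -0.1 -6;0.3 0 0 -0.2 -9;0.3 0 0 -0.3 -12"

```text
time: 20.5
ee_pos: [0.6027, 0.0322, 0.2171]
tcp_rot: [-180.0, -0.1, -61.8]
wrist_force: [-1.1, -3.4, 7.0]
opening: 0.0354
```

```bash
python3 ob.py
```

```text
20.5 [0.60267 0.03219 0.2171 ] [-1.7997e+02 -6.0000e-02 -6.1800e+01] F [-1.06 -3.4   6.97] T [-0.613  0.51  -0.026] op 0.0354 q6 -115.12 e6 -1.0161 [-0.94   0.724]
```

Call:
play_rows:
  commands: "0.3 0 0 -0.1 -3;0.3 0 0 -0.1 -6;0.3 0 0 -0.2 -9;0.3 0 0 -0.3 -12"

```text
time: 20.83
ee_pos: [0.6026, 0.0321, 0.2168]
tcp_rot: [-180.0, -0.1, -73.8]
wrist_force: [-2.9, -2.3, 7.3]
opening: 0.0352
```

```bash
python3 ob.py
```

```text
20.8333 [0.60257 0.03214 0.21683] [-1.7996e+02 -5.0000e-02 -7.3800e+01] F [-2.92 -2.31  7.34] T [-0.653  0.607  0.008] op 0.0352 q6 -103.12 e6 -1.0166 [-1.2    0.755]
```

Call:
play_rows:
  commands: "0.3 0 0 0 -3;0.3 0 0 0 -6;0.3 0 0 -0.1 -9;0.3 0 0 -0.1 -12"

```text
time: 21.17
ee_pos: [0.6025, 0.0321, 0.2166]
tcp_rot: [-180.0, -0.0, -85.8]
wrist_force: [-2.9, -3.6, 6.1]
opening: 0.0358
```

```bash
python3 ob.py
```

```text
21.1667 [0.60246 0.03213 0.21656] [-1.7998e+02 -5.0000e-02 -8.5800e+01] F [-2.88 -3.59  6.08] T [-0.594  0.603  0.038] op 0.0358 q6 -91.12 e6 -1.0148 [-1.253  0.752]
```

Call:
play_rows:
  commands: "0.3 0 0 0 -3;0.3 0 0 -0.1 -6;0.3 0 0 -0.1 -9;0.3 0 0 -0.2 -12"

```text
time: 21.5
ee_pos: [0.6024, 0.0321, 0.2163]
tcp_rot: [-180.0, -0.0, -97.8]
wrist_force: [-4.1, -3.5, 6.1]
opening: 0.0355
```

```bash
python3 ob.py
```

```text
21.5 [0.60237 0.03215 0.2163 ] [-1.7998e+02 -4.0000e-02 -9.7800e+01] F [-4.08 -3.49  6.15] T [-0.55   0.764 -0.01 ] op 0.0355 q6 -79.13 e6 -0.9784 [-1.542  0.736]
```

Call:
play_rows:
  commands: "0.3 0 0 0 -3;0.3 0 0 -0.1 -6"

```text
time: 21.67
ee_pos: [0.6023, 0.0322, 0.2162]
tcp_rot: [-180.0, -0.0, -103.8]
wrist_force: [-2.9, -2.8, 6.4]
opening: 0.0354
```

```bash
python3 ob.py
```

```text
21.6667 [0.60231 0.03216 0.21622] [-1.7998e+02 -4.0000e-02 -1.0379e+02] F [-2.94 -2.8   6.37] T [-0.636  0.747  0.15 ] op 0.0354 q6 -73.13 e6 -0.9177 [-1.657  0.727]
```

Call:
play_rows:
  commands: "0.3 0 0 -0.1 -3;0.3 0 0 -0.1 -6"

```text
time: 21.83
ee_pos: [0.6023, 0.0321, 0.2161]
tcp_rot: [-180.0, -0.0, -109.8]
wrist_force: [-3.5, -3.3, 5.3]
opening: 0.0354
```

```bash
python3 ob.py
```

```text
21.8333 [0.60226 0.03214 0.21612] [-1.7998e+02 -4.0000e-02 -1.0979e+02] F [-3.48 -3.32  5.3 ] T [-0.577  0.805  0.145] op 0.0354 q6 -67.13 e6 -0.8966 [-1.67   0.711]
```

Call:
play_rows:
  commands: "0.3 0 0 -0.1 -3;0.3 0 0 -0.1 -6;0.3 0 0 -0.2 -9;0.3 0 0 -0.2 -12;0.3 0 0 -0.3 -15;0.3 0 0 -0.4 -18;0.3 0 0 -0.4 -21;0.3 0 0 -0.5 -24;0.3 0 0 -0.6 -27;0.3 0 0 -0.6 -30"

```text
time: 22.67
ee_pos: [0.602, 0.0323, 0.2154]
tcp_rot: [-180.0, -0.0, -139.8]
wrist_force: [-5.8, -2.2, 6.7]
opening: 0.0353
```

```bash
python3 ob.py; python3 snap.py w12
```

```text
22.6667 [0.60204 0.03228 0.21545] [-1.7999e+02 -4.0000e-02 -1.3978e+02] F [-5.81 -2.21  6.7 ] T [-0.379  0.961  0.169] op 0.0353 q6 -37.14 e6 -0.8428 [-2.101  0.509]
22.6667 [0.60204467 0.03228119 0.21544886] [-1.79993806e+02 -4.21845988e-02 -1.39778139e+02] [-5.80780595 -2.2123801   6.69669436] [-0.37860868  0.9614841   0.16914104] 0.035266775964454516 [ 3.08359175e+00  1.21442436e+01  1.63499336e+01  9.42355790e+01
 -3.04065974e-02 -3.71382632e+01] [  0.89555355 -56.07500553  45.30498147  -2.10148104   0.50875816
  -0.84279086]
```

View pics/w12.png

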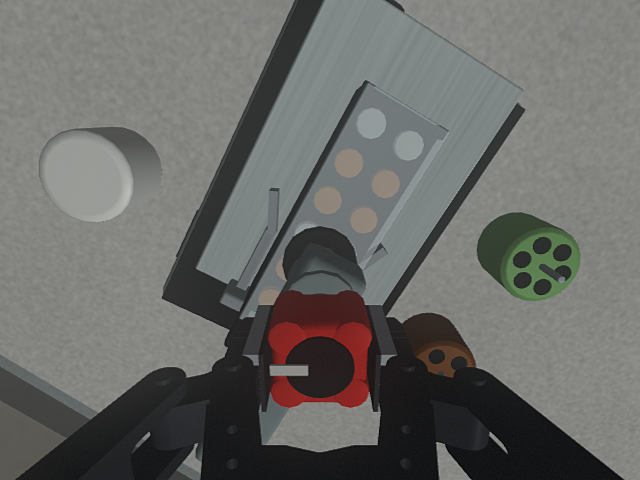

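Call:
play_rows:
  commands: "0.3 0 0 -0.1 -3;0.3 0 0 -0.1 -6;0.3 0 0 -0.2 -9;0.3 0 0 -0.3 -12;0.3 0 0 -0.3 -15;0.3 0 0 -0.4 -18;0.3 0 0 -0.5 -21;0.3 0 0 -0.5 -24;0.3 0 0 -0.6 -27;0.3 0 0 -0.7 -30"

```text
time: 23.55
ee_pos: [0.602, 0.0325, 0.2148]
tcp_rot: [-180.0, -0.0, -169.8]
wrist_force: [-5.4, -0.8, 6.1]
opening: 0.0357
```

```bash
python3 ob.py
```

```text
23.55 [0.60197 0.03251 0.21483] [-1.8000e+02 -3.0000e-02 -1.6976e+02] F [-5.36 -0.78  6.14] T [-0.19   1.172  0.236] op 0.0357 q6 -7.14 e6 -0.8004 [-2.404  0.193]
```

Call:
play_rows:
  commands: "0.3 0 0 -0.1 -3;0.3 0 0 -0.1 -6;0.3 0 0 -0.2 -9;0.3 0 0 -0.3 -12;0.3 0 0 -0.3 -14;0.3 0 0 -0.3 -14"

```text
time: 24.05
ee_pos: [0.6019, 0.0327, 0.2145]
tcp_rot: [180.0, -0.0, 176.2]
wrist_force: [-5.5, 0.2, 6.7]
opening: 0.0354
```

```bash
python3 ob.py
```

```text
24.05 [0.60194 0.03265 0.21451] [ 1.8000e+02 -4.0000e-02  1.7624e+02] F [-5.45  0.23  6.75] T [-0.147  1.154 -0.193] op 0.0354 q6 6.86 e6 0.4904 [-2.417  0.007]
```

Call:
play_rows:
  commands: "0.6 0 0 0 0;0.8 0 0 0 0;1 0 0 0 0;1 0 0 0 0;1 0 0 0 0;1 0 0 10 0;1 0 0 30 0;1 0 0 60 0;1 0 0 95 0;1 0 0 95 0"

```text
time: 24.88
ee_pos: [0.6033, 0.0326, 0.3166]
tcp_rot: [179.9, 0.5, 176.4]
wrist_force: [-0.2, -0.4, 0.9]
opening: 0.0855
```

```bash
python3 snap.py w13;python3 - <<'E'
from h import *
for n,(x0,y0,w,h,s) in dict(scene=(270,200,110,130,4.5),side=(250,180,150,120,5)).items():
    im=camera(n)[:,:,::-1]; cv2.imwrite(f'pics/{n}13.png',cv2.resize(im[y0:y0+h,x0:x0+w],None,fx=s,fy=s,interpolation=2))
E
```

```text
24.8833 [0.60330494 0.03261622 0.31664164] [179.93867379   0.53190422 176.36877868] [-0.1625041  -0.42880164  0.91203034] [0.00087678 0.01541438 0.04697503] 0.08549073890708248 [ 3.09520405e+00  1.55638962e+01  3.19776723e+01  1.05878350e+02
 -1.39629572e-03  6.72613419e+00] [-9.46967202e-05 -5.01239777e+01  4.00246596e+01  1.19936697e+00
 -2.89916143e-04 -1.12022199e-04]
```

View pics/w13.png

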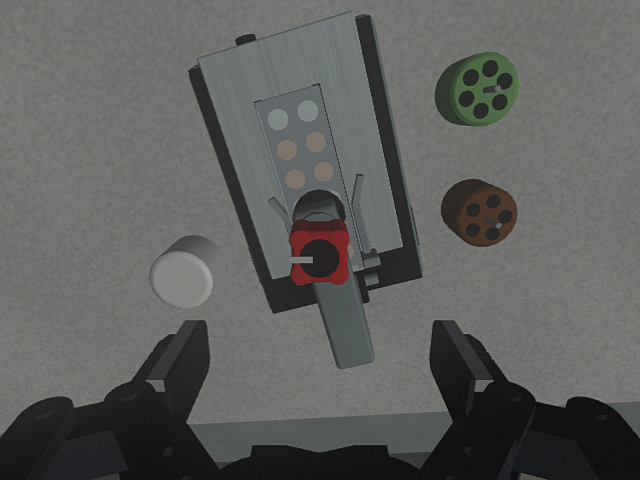

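View pics/side13.png

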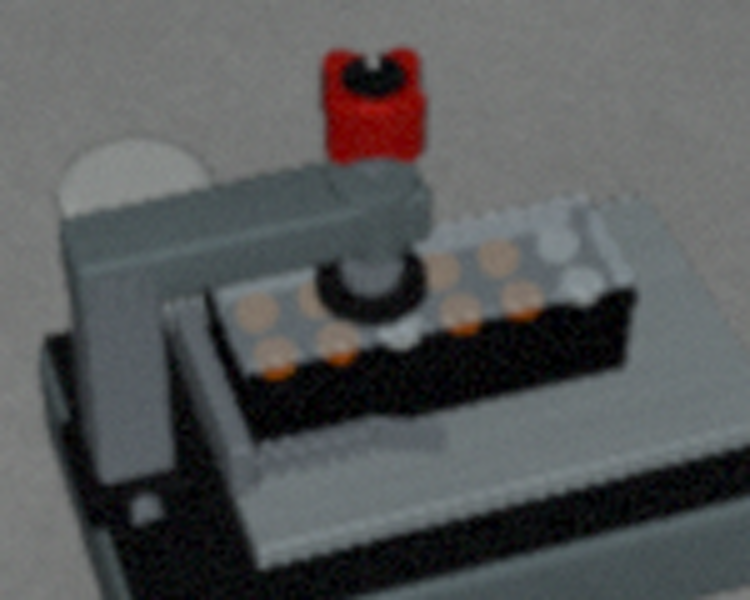

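```bash
python3 - <<'E'
from h import *
import pickle
C=cam('wrist',pickle.load(open('w13.pkl','rb')))
im=cv2.imread('pics/w13.png');cv2.imwrite('pics/w13c.png',cv2.resize(im[0:200,180:400],None,fx=3.6,fy=3,interpolation=2))
cv2.imwrite('pics/w13d.png',cv2.resize(im[75:205,245:375],None,fx=4.6,fy=4.6,interpolation=2))
E
```

```text
(no output)
```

View pics/w13c.png

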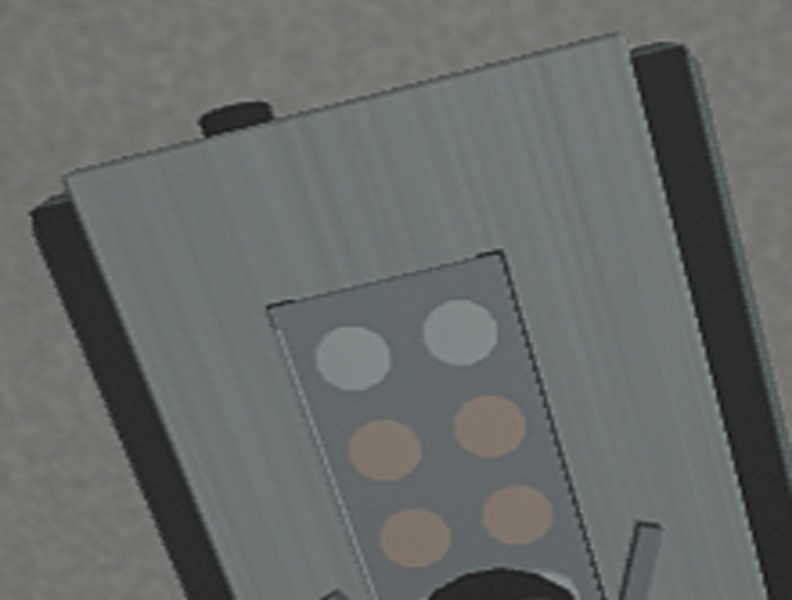

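View pics/w13d.png

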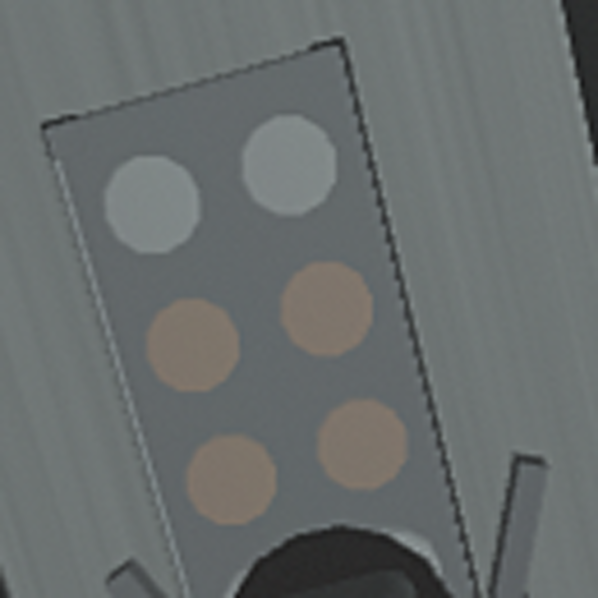

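```bash
python3 - <<'E'
from h import *
import pickle
C=cam('wrist',pickle.load(open('w13.pkl','rb')))
f=lambda x,y:(245+x/4.6,75+y/4.6); g=lambda x,y:(180+x/3.6,y/3)
def yaw(a,b,z,perp=0):
    p,q=onz(C,a,z),onz(C,b,z);d=q-p;A=(np.degrees(np.arctan2(d[1],d[0]))-90*perp+90)%180-90;return A.round(2),((p+q)/2).round(4)
print('plat front',yaw(g(65,177),g(622,36),.09,1)); print('plat right',yaw(g(632,55),g(768,598),.09)); print('plat left',yaw(g(70,190),g(232,598),.09))
print('rack front',yaw(f(44,127),f(343,40),.138,1));print('rack right',yaw(f(345,45),f(478,598),.138));print('rack left',yaw(f(48,135),f(185,590),.138))
k=[f(152,204),f(289,164),f(193,345),f(327,309),f(232,480),f(362,444)]
print([yaw(k[0],k[4],.137)[0],yaw(k[1],k[5],.137)[0],yaw(k[0],k[1],.137,1)[0],yaw(k[2],k[3],.137,1)[0],yaw(k[4],k[5],.137,1)[0]])
E
```

```text
plat front (np.float64(11.36), array([0.4577, 0.0032, 0.09  ]))
plat right (np.float64(11.36), array([0.5271, 0.0884, 0.09  ]))
plat left (np.float64(11.05), array([ 0.5354, -0.0515,  0.09  ]))
rack front (np.float64(11.41), array([0.5057, 0.0135, 0.138 ]))
rack right (np.float64(10.96), array([0.549 , 0.0487, 0.138 ]))
rack left (np.float64(11.28), array([ 0.552 , -0.0036,  0.138 ]))
[np.float64(11.46), np.float64(11.28), np.float64(11.73), np.float64(10.93), np.float64(11.74)]
```

```bash
python3 -c "
from workcell import *
print(job_done())"
```

```text
the job is handed in; nothing more can be done
None
```

I slid the rack home against the back stop, tightened the clamp knob a quarter turn past first touch, let go and handed the job in at about 25 s.

- **Rack:** I gripped the front end, straightened it and eased it on until the wrist force read about 7 N at the stop. The picture then showed it about 0.8° askew. I pressed its front end square with the two fingertips, again at about 7 N. In the last picture the rack and platform are parallel within about 0.5°. The rack's front edge is at mixer x ≈ −101 mm, against the expected −100 mm.
- **Clamp:** I turned the knob clockwise in small steps. I took first touch to be about 77° after the start, where the joint torque left its flat baseline.
    - **Quarter turn:** I turned it about 90° further and stopped. The torque there was about 0.25 N m, within the stated range.
    - **After letting go:** The last picture shows the knob staying where I left it.
- **Surroundings:** I did not go near the adapters or the white insert, and the gripper ended open and clear above the knob.

**Uncertainties:** Touch came between two readings 12° apart, so its angle is interpolated and could be off by a few degrees. While I turned the knob, the wrist showed side loads of up to about 6 N because the gripper was slightly off its axis. They fell to about zero on release.

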